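# Make the bench safe and clear it

### The arm

A 6-joint arm with a two-finger parallel gripper is mounted at the origin on the work surface. World frame = base frame: x ahead of the robot, y to its left, z up, the work surface at z = 0. Lengths are in m, angles in rad, forces in N, time in s.
With the tool pointing down it reaches from about 0.35 to 0.85 m from the base axis. Payload 8.1 kg.
Tool frame: the origin (TCP) lies on the centre line of the jaws, within the pads' length; the fingertips stand 14 mm ahead of it and the grasp point (between the pads) lies 5 mm behind it (env.finger_overhang is the distance from the TCP to the fingertips, in m); z points along the fingers, y is the line along which they close (so a half turn about z gives the same grasp; the last joint's range is limited). The gripper opens to 85 mm and grips with 20 to 120 N. Pads are 22 mm wide; open, the fingers measure 114 mm over their backs; the gripper's body (76 mm by 85 mm) begins 54 mm behind the grasp point. The pads swing forward as they close: fully open they stand 13 mm farther back than shut.
Start: joints at [1.245, 0.13, 1.488, -0, 1.523, -0.085], TCP at [0.143, 0.583, 0.245] pointing down, gripper open.
Joint ranges: [-2.96, 2.96], [-0.89, 2.26], [0.02, 2.5], [-1.34, 4.48], [0, 2.73], [-2.66, 2.66]. Speed limits (rad/s): [2.39, 2.39, 2.79, 3.14, 3.14, 3.14].

### API

Orientations are given as a rotation vector (axis times angle).
In Python, from bench import env gives the robot as it stands. The module is installed in compiled form; this text tells all that it offers.
- The arm moves only by the tool jog_arm, never from a script. Its argument "commands" is text: rows parted by semicolons, each of 7 numbers parted by spaces: the shift along the tool's x, y, z in cm, then the turn, a rotation vector about the tool's x, y, z in rad, then the opening, from 0 (shut) to 1 (fully open). In form: tx ty tz rx ry rz gripper; .... A call has 1 to 8 rows; each row shifts and turns the commanded pose from where the row before left it, along the tool's axes as they then stand; what a row does not reach is not made up. A row lasts 1/10 s, in which the tool goes at most 50 mm and 8.59 degrees, less where a joint would pass 70% of its speed; a pose out of reach is approached as far as the arm can. A call with a gripper value outside its range is refused whole. The fingers move at their own pace and stop on an object; "squeeze" is the grip in N (left out, the last holds). Time passes only in rows, so rows that do not move let the fingers close. It gives the time, the measured TCP pose, the force, the opening and the grip force at its end, in the units of the state.
- env.observe(): the state, without advancing time (a new reading comes with each control period).
- env.snapshot(name): name is "side" or "top"; returns the picture (400x640x3 uint8, blue, green, red); there is no depth.
- env.camera_model(name): a dict with "K" (3x3 intrinsics, pixels), "extrinsics" (4x4, takes a point from camera to world coordinates). Camera axes: x right, y up, looking along -z (the intrinsics and any distortion apply to the point x, -y, -z); pixel columns grow to the right and rows downward; lengths in m; the calibration is good to about 2 mm. A picture is of the moment at which its call begins. camera_model takes no time and is no camera call.
- env.sign_off(): hands the job in; it is judged then, once.
The state is a dict: "clock": time; "q": joint angles; "qd": joint speeds; "tau": joint torques, N m; "ee_pos": TCP position; "ee_rot": TCP orientation; "ft_force": force on the tool from outside, world axes, zero at the start; "ft_torque": the same for the moment, N m; "width": finger opening in m; "grip_force": force on a finger pad.
Only numpy, scipy, OpenCV 4.12 (cv2) and the standard library are available. Lean on these libraries where they do the work, as an engineer would, in place of code of your own. Each camera call takes 0.05 s, during which the arm holds its last target. There are 200 camera calls.

### The job

Shut the bench down for the evening: before lifting anything, throw the isolator's red handle fully over from its green (on) side to its white (off) side. Then lean the spirit level and the aluminium bar side by side in the plywood rack, each with its foot on the rack's base against the dark stop strip and its head resting on the back panel, square to the panel, and stack all the small coloured parts cases flat and squarely in one column on the grey pad of the black stacking board, lined up with the pad. Leave the other things on the bench where they are.

Things in the scene. Friction and masses are not known exactly. Their poses are not given: they have to be found in the camera images.
- rack: Fixed plywood leaning rack, 280 mm wide (along y). Origin on the bench at the middle of the dark stop strip's inner face; x points level from strip to back panel. Base 6 mm thick (the feet stand on it); strip 28 mm high, x = -12 to 0 mm; the back panel's upright face is at x = 135 mm, 260 mm high. A bar leaning with its foot at the strip stands 62 degrees from level. Both bars fit 90 mm apart.
- battens: Two fixed wooden battens, 30 mm high, 24 mm wide and 190 mm long, parallel, 150 mm apart between centres (at x = -75 and 75 mm, running along y). Origin on the bench midway between them. The bars lie across them along x, roughly 86 mm apart.
- level: Yellow spirit level with black ends and a green vial, 240 mm long, 26 x 26 mm in section, about 0.22 kg, lying across the two battens (underside 30 mm above the bench). Origin at the centre of its underside, x along its length, z up as it starts. Either end may be the foot.
- profile: Silver aluminium profile bar with dark grooves, 240 mm long, 26 x 26 mm in section, about 0.22 kg, lying across the two battens (underside 30 mm above the bench). Origin at the centre of its underside, x along its length, z up as it starts. Either end may be the foot.
- level_end1 (a point): Middle of one end face of the spirit level, at x = 120 mm, 13 mm above its underside
- level_end2 (a point): Middle of one end face of the spirit level, at x = -120 mm, 13 mm above its underside
- profile_end1 (a point): Middle of one end face of the aluminium bar, at x = 120 mm, 13 mm above its underside
- profile_end2 (a point): Middle of one end face of the aluminium bar, at x = -120 mm, 13 mm above its underside
- isolator: Fixed grey isolator box 110 (x) x 80 (y) x 56 mm high with a red-knobbed handle on top. Origin on the bench under its centre; x points from the green plate (on) to the white plate (off). The handle hinges about the y axis 70 mm above the bench, over the origin, and swings in the x-z plane.
- handle (a joint): Angle of the isolator handle: 0 = on, leaning 0.7 rad from upright over the green plate; 1.4 = off, leaning 0.7 rad over the white plate; upright at 0.7. The hinge is slack and the handle falls by its own weight to the side it is past upright on; a light push suffices.
- handle_knob (a point): Centre of the red ball knob (32 mm across) of the handle, 70 mm from the hinge; below it is a steel rod 12 mm thick.
- board: Low fixed black stacking board, 160 (x) x 140 (y) x 20 mm high, with a grey pad 94 (x) x 60 (y) mm painted flush in the middle of its top. Origin at the centre of its underside. The column stands on the pad, long sides along x.
- case1: Blue parts case, closed, 90 (x) x 56 (y) x 34 mm high, about 0.2 kg. Origin at the centre of its underside, z up. Four or five of the five cases are present.
- case2: Orange parts case, closed, 90 (x) x 56 (y) x 34 mm high, about 0.2 kg. Origin at the centre of its underside, z up. Four or five of the five cases are present.
- case3: Green parts case, closed, 90 (x) x 56 (y) x 34 mm high, about 0.2 kg. Origin at the centre of its underside, z up. Four or five of the five cases are present.
- case4: Red parts case, closed, 90 (x) x 56 (y) x 34 mm high, about 0.2 kg. Origin at the centre of its underside, z up. Four or five of the five cases are present.
- case5: White parts case, closed, 90 (x) x 56 (y) x 34 mm high, about 0.2 kg. Origin at the centre of its underside, z up. Four or five of the five cases are present.
- tape: Not part of the job, leave it alone: roll of yellow tape lying flat, 90 mm across, 25 high
- jar: Not part of the job, leave it alone: small jar of screws, 40 mm across, 45 high
- woodblock: Not part of the job, leave it alone: dark wooden block 40 x 60 x 45 high
- screwdriver: Not part of the job, leave it alone: screwdriver lying on the bench
- pipe: Not part of the job, leave it alone: grey pot standing upright, 70 mm across, 80 high
- hammer: Not part of the job, leave it alone: hammer lying on the bench
Things that resemble listed ones, but are neither listed nor needed, are in the scene too. What is meant by the isolator is not orange or yellow, and is the smaller of those in its own colour.

How it is judged:
By the outcome, as a careful person would: the job done as asked, in the order asked, and still so for the second after the job is handed in, with the robot touching nothing.
Of case1, case2, case3, case4, case5 only 4 to 5 are there at a start; the rules pass over those that are not, and their reading is None.
At some moment in a run one of case1, case2, case3, case4, case5 may be knocked a few centimetres aside while the robot is not near it.
It also fails if it takes over 210 s, if anything falls off the work surface, if the arm or the gripper's body presses on something with over 40 N, if the wrist force passes 120 N, or if a joint passes its speed limit or range.

## Working session

There is one attempt and no reset: what is moved stays moved. The work goes in short steps, Python scripts to look and compute and a tool call to move; the robot and the scene stay as the last step left them, time stands still between calls to the robot, and variables do not carry over. Pictures are saved under pics/ and viewed, at most 14 in all, crops included, and the job is handed in when it is done.

Besides the shell and the picture viewer there is one more tool, called after "Emit:" by a JSON object that holds its "fn" and its "kwargs". jog_arm: Moves the arm, as the interface text tells. Its arguments: {"type":"object","properties":{"commands":{"type":"string"},"squeeze":{"type":"number"}},"required":["commands"]}

```bash
mkdir -p pics; cat > h.py <<'E'
import numpy as np,cv2
from bench import env
from scipy.spatial.transform import Rotation as R
def cam(n):
    m=env.camera_model(n); return m
def ray(n,u,v):
    m=cam(n);K=np.array(m["K"]);T=np.array(m["extrinsics"])
    d=m.get("dist",m.get("distortion"))
    p=cv2.undistortPoints(np.array([[[u,v]]],float),K,None if d is None else np.array(d,float))[0,0]
    return T[:3,3],T[:3,:3]@np.array([p[0],-p[1],-1.])
def onz(n,u,v,z):
    o,d=ray(n,u,v); return o+d*(z-o[2])/d[2]
def proj(n,P):
    m=cam(n);K=np.array(m["K"]);T=np.array(m["extrinsics"])
    c=(np.atleast_2d(P)-T[:3,3])@T[:3,:3]*[1,-1,-1]
    d=m.get("dist",m.get("distortion"))
    return cv2.projectPoints(c,np.zeros(3),np.zeros(3),K,None if d is None else np.array(d,float))[0][:,0]
E
python3 - <<'E'
from h import *
for n in("side","top"):
    cv2.imwrite(f"pics/{n}0.png",env.snapshot(n)); print(cam(n))
s=env.observe();print(s)
E
```

```text
{'K': array([[364.11843809,   0.        , 316.41004008],
       [  0.        , 364.11843809, 200.0109195 ],
       [  0.        ,   0.        ,   1.        ]]), 'extrinsics': array([[ 0.87490365,  0.36019342, -0.32373493,  0.13809831],
       [-0.48419055,  0.66457765, -0.56911867, -0.77970978],
       [ 0.0101542 ,  0.65467339,  0.75584366,  0.98439426],
       [ 0.        ,  0.        ,  0.        ,  1.        ]])}
{'K': array([[454.05884985,   0.        , 322.30565809],
       [  0.        , 454.05884985, 200.35799215],
       [  0.        ,   0.        ,   1.        ]]), 'extrinsics': array([[-2.49594732e-03,  9.88943756e-01, -1.48270082e-01,
         3.13621179e-01],
       [-9.99894462e-01, -3.46041850e-04,  1.45239549e-02,
        -1.02575173e-01],
       [ 1.43120669e-02,  1.48290684e-01,  9.88840249e-01,
         1.43493726e+00],
       [ 0.00000000e+00,  0.00000000e+00,  0.00000000e+00,
         1.00000000e+00]])}
{'clock': 0.1, 'q': array([ 1.24463700e+00,  1.31156972e-01,  1.48919560e+00, -8.04276568e-06,
        1.52302368e+00, -8.54064418e-02]), 'qd': array([-0.00089156, -0.00227598, -0.00183564,  0.0006117 ,  0.00090387,
       -0.00111258]), 'tau': array([ 8.64148624e-04, -5.70954072e+01, -5.01942945e+01, -1.94841446e-04,
        8.13886814e-03, -2.84840588e-06]), 'ee_pos': array([0.14288593, 0.58222833, 0.24429287]), 'ee_rot': array([-3.77217513e-01, -3.11850340e+00,  2.74482258e-03]), 'ft_force': array([ 0.03978229, -1.19572108, -0.07404313]), 'ft_torque': array([0.0330715 , 0.04040599, 0.05592057]), 'grip_force': 0.0, 'width': 0.0852812214112382}
```

View pics/side0.png

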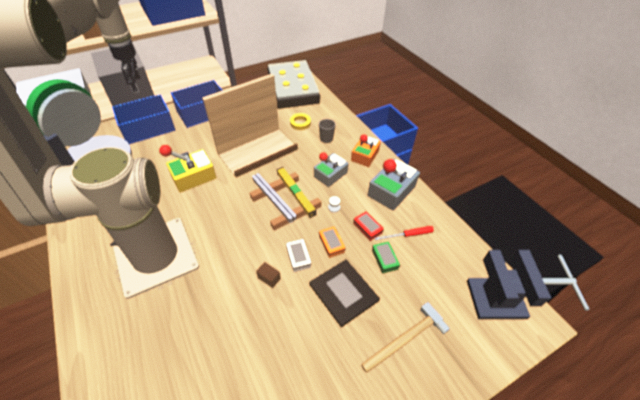

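View pics/top0.png

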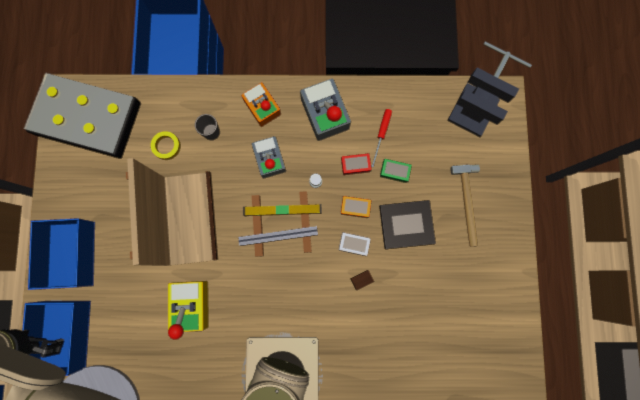

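Candidate isolators in the top view are yellow (186,308), orange (262,103), large grey (325,108) and small grey (268,157). The meant one is the small grey at (268,157), because it is neither orange nor yellow and is the smaller of the two greys. The cases present are red (356,163), green (396,170), orange (356,206) and white (355,244), with no blue one. Rack is at (172,215), battens at (282,225) and board at (407,224). I'll confirm the isolator in a crop.

```bash
python3 - <<'E'
from h import *
im=cv2.imread("pics/top0.png")
c=cv2.resize(im[120:290,235:445],None,fx=3.7,fy=3.5,interpolation=cv2.INTER_CUBIC)
c=cv2.resize(im[125:275,235:435],None,fx=4,fy=4,interpolation=cv2.INTER_CUBIC)
cv2.imwrite("pics/c1.png",c)
im=cv2.imread("pics/side0.png")
cv2.imwrite("pics/c2.png",cv2.resize(im[70:220,195:395],None,fx=4,fy=4,interpolation=cv2.INTER_CUBIC))
hsv=cv2.cvtColor(cv2.imread("pics/top0.png"),cv2.COLOR_BGR2HSV)
print([ (u,v,hsv[v,u].tolist()) for u,v in [(282,210),(255,211),(340,244),(345,163),(390,170),(346,200),(385,210),(407,224),(270,234),(206,215),(140,215),(278,172),(265,144)]])
E
```

```text
[(282, 210, [65, 145, 165]), (255, 211, [24, 241, 168]), (340, 244, [15, 20, 180]), (345, 163, [3, 118, 171]), (390, 170, [15, 35, 146]), (346, 200, [16, 50, 158]), (385, 210, [13, 35, 66]), (407, 224, [14, 34, 156]), (270, 234, [120, 12, 153]), (206, 215, [17, 95, 163]), (140, 215, [16, 132, 77]), (278, 172, [38, 26, 40]), (265, 144, [53, 5, 201])]
```

View pics/c1.png

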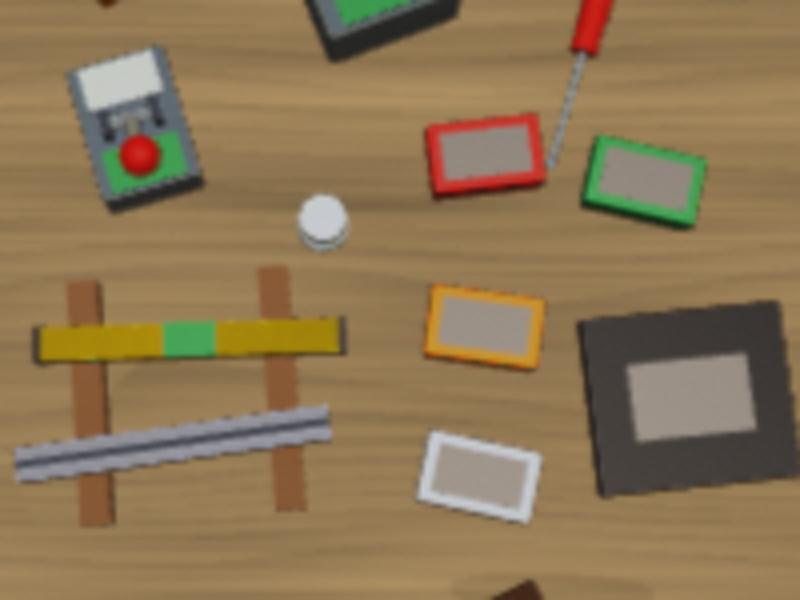

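View pics/c2.png

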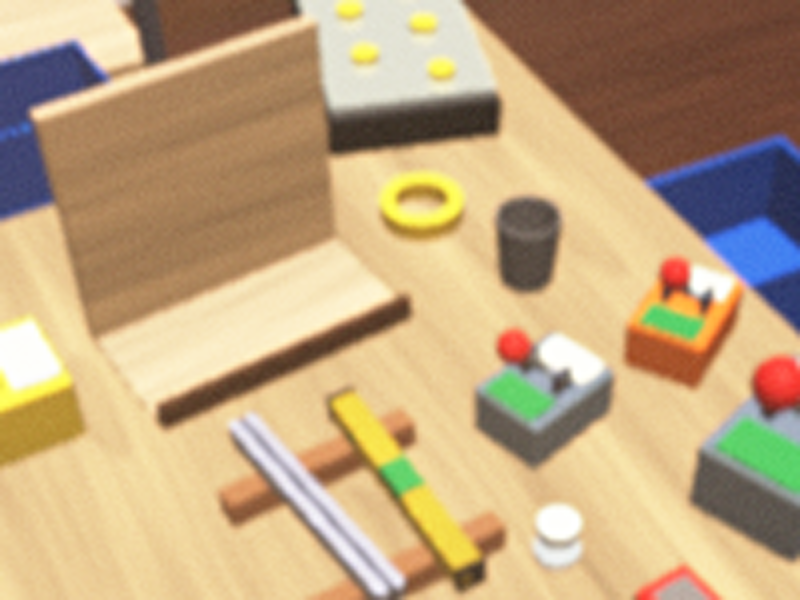

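The crops confirm the small grey isolator (crop 1 (135,130), knob (140,155) over the green plate at its lower end). The level runs (35,345)–(345,335) and the profile (15,465)–(330,420) across the battens. Next I'll measure everything with masks.

```bash
cat >> h.py <<'E'
def rect(mask,box,z,n="top",close=5):
    x0,y0,x1,y1=box;m=np.zeros_like(mask);m[y0:y1,x0:x1]=mask[y0:y1,x0:x1]
    m=cv2.morphologyEx(m,cv2.MORPH_CLOSE,np.ones((close,close)))
    cs,_=cv2.findContours(m,cv2.RETR_EXTERNAL,cv2.CHAIN_APPROX_NONE)
    c=max(cs,key=cv2.contourArea)
    P=np.array([onz(n,*p,z)[:2] for p in c[:,0].astype(float)])
    r=cv2.minAreaRect((P*1000).astype(np.float32))
    (cx,cy),(w,h),a=r
    if w<h: a+=90;w,h=h,w
    return np.round([cx,cy,w,h,(a+90)%180-90],1)   # mm, long axis angle from world x
def cases(im):
    hsv=cv2.cvtColor(im,cv2.COLOR_BGR2HSV);H,S,V=[hsv[...,i].astype(int) for i in range(3)]
    return dict(red=((H<8)|(H>172))&(S>140)&(V>100),orange=(H>9)&(H<20)&(S>195)&(V>140),green=(H>45)&(H<80)&(S>110)&(V>70),white=(V>175)&(S<30))
E
python3 - <<'E'
from h import *
im=cv2.imread("pics/top0.png");hsv=cv2.cvtColor(im,cv2.COLOR_BGR2HSV);H,S,V=[hsv[...,i].astype(int) for i in range(3)]
B=lambda m:(m*255).astype(np.uint8)
c=cases(im)
for k,b in dict(red=(338,148,374,178),green=(375,155,415,185),orange=(336,190,376,222),white=(335,228,376,260)).items():
    print(k,rect(B(c[k]),b,.034))
print("board",rect(B((V<100)&(S<90)),(375,195,440,255),.02,close=3))
print("pad",rect(B((V>125)&(S<60)),(385,208,428,241),.02))
print("level",rect(B(((H>20)&(H<85)&(S>140))|((V<75)&(S<200)&(H>200))),(238,200,326,220),.056))
print("profile",rect(B((S<60)),(232,222,322,248),.056,close=7))
print("isol green",rect(B(c["green"]),(250,150,290,178),.056),"white",rect(B(c["white"]),(250,130,280,160),.056))
cr=lambda x,y:((x+.5)/4-.5+235,(y+.5)/4-.5+125)
f=lambda x,y,z:np.round(onz("top",*cr(x,y),z)*1000,1)[:2]
print("iso top corners",[f(*p,.056).tolist() for p in[(68,72),(158,46),(203,180),(112,207)]])
print("knob",f(140,155,.123))
print("level ends",[f(*p,.056).tolist() for p in[(36,345),(344,335)]],"prof",[f(*p,.056).tolist() for p in[(16,464),(330,422)]])
print("battens",[f(*p,.03).tolist() for p in[(84,283),(97,522),(272,268),(290,508)]])
# rack: strip top inner edge  & panel
g=lambda u,v,z:np.round(onz("top",u,v,z)*1000,1)[:2].tolist()
for n in("top",):
    print(env.observe()["clock"])
cv2.imwrite("pics/c3.png",np.hstack([cv2.resize(im[150:275,120:225],None,fx=3.6,fy=3.6,interpolation=cv2.INTER_CUBIC),cv2.resize(cv2.imread("pics/side0.png")[65:190,195:310],None,fx=3.6,fy=3.6,interpolation=cv2.INTER_CUBIC)]))
E
```

```text
red [ 643.4 -229.2   90.6   56.   -83.1]
green [ 622.3 -355.1   90.7   55.2   76.7]
orange [ 505.5 -225.8   85.8   54.7   82.8]
white [ 389.  -221.9   86.8   52.    77.8]
board [ 451.  -388.6  159.3  137.7  -84. ]
pad [ 451.1 -390.2   92.1   58.4  -84.3]
level [ 4.918e+02  2.000e-01  2.265e+02  2.920e+01 -8.820e+01]
profile [413.4  12.7 239.6  27.6 -82.1]
isol green [630.5  36.8  58.8  32.3 -72.1] white [695.8  57.   57.7  31.9 -73.4]
iso top corners [[702.8, 97.5], [723.9, 27.6], [616.7, -8.6], [595.4, 61.4]]
knob [620.8  33.5]
level ends [[488.0, 117.5], [495.6, -117.6]] prof [[397.4, 130.5], [428.9, -106.8]]
battens [[540.1, 85.3], [354.5, 71.8], [552.0, -61.6], [364.9, -76.1]]
0.1
```

View pics/c3.png

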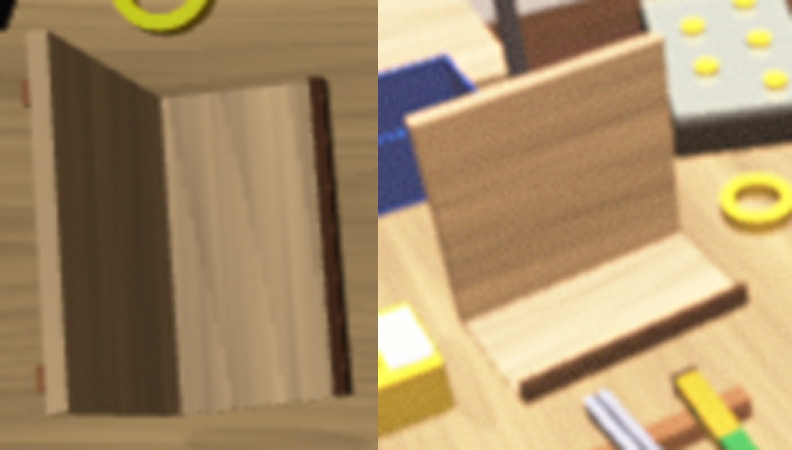

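The crop shows the rack with its strip at right, inner edge (310,80)–(333,395), and the panel's foot line (163,97)–(181,413). The panel is toward world +y, so the bars' −y ends become the feet. I'll compute the rack frame.

```bash
python3 - <<'E'
from h import *
cr=lambda x,y:((x+.5)/3.6-.5+120,(y+.5)/3.6-.5+150)
f=lambda x,y,z:np.round(onz("top",*cr(x,y),z)*1000,1)[:2]
for nm,a,b,z in[("strip in",(310,80),(333,395),.028),("strip out",(326,78),(351,393),.028),("panel foot",(163,97),(181,413),.006),("panel top front",(48,32),(68,411),.26),("panel top back",(28,31),(48,412),.26)]:
    A,B=f(*a,z),f(*b,z);d=A-B;print(nm,A,B,"mid",(A+B)/2,"len",np.linalg.norm(d),"ang",np.degrees(np.arctan2(d[1],d[0])))
cs=lambda x,y:((x-378+.5)/3.6-.5+195,(y+.5)/3.6-.5+65)
for p,z in[((413,118),.26),((662,36),.26),((466,318),.006),((680,236),.006),((747,288),.028)]:print("side",np.round(onz("side",*cs(*p),z)*1000,1))
E
```

```text
strip in [615.5 243.9] [341.9 214.7] mid [478.7 229.3] len 275.15377518762125 ang 6.091841070283909
strip out [617.3 230. ] [343.6 199.5] mid [480.45 214.75] len 275.39415389582973 ang 6.358571977699999
panel foot [604.8 378.6] [327.3 349.7] mid [466.05 364.15] len 279.0008243715419 ang 5.945586457452948
panel top front [601.5 379.3] [326.5 349. ] mid [464.   364.15] len 276.66421886467356 ang 6.287591156815736
panel top back [602.3 393.9] [325.8 363. ] mid [464.05 378.45] len 278.22124289852485 ang 6.376578677281065
side [334.8 361.9 260. ]
side [607.8 385.3 260. ]
side [336.1 359.    6. ]
side [605.7 377.7   6. ]
side [621.8 233.4  28. ]
```

Emit:
{"fn": "jog_arm", "kwargs": {"commands": "0 0 -4 0 0 0.14 0; 0 0 -4 0 0 0.14 0; 0 0 -4 0 0 0.14 0; 0 0 0 0 0 0.14 0; 0 0 0 0 0 0.14 0; 0 0 0 0 0 0.14 0; 0 0 0 0 0 0.14 0; 0 0 0 0 0 0.14 0"}}

```text
clock: 0.9
ee_pos: [0.143, 0.5825, 0.3646]
ee_rot: [1.983, 2.436, -0.002]
ft_force: [-1.1, -0.8, 0.7]
width: -0.0003
grip_force: 0.0
```

```bash
cat >> h.py <<'E'
def Rt(psi,tilt=0):
    p=np.radians(psi);y=np.array([np.cos(p),np.sin(p),0]);z=np.array([0,0,-1.])
    M=np.stack([np.cross(y,z),y,z],1)
    return R.from_rotvec(np.radians(tilt)*y)*R.from_matrix(M)
def to(x,y,z,psi,tilt=0,s=None):
    s=s or env.observe();r=R.from_rotvec(s["ee_rot"])
    d=r.inv().apply(np.array([x,y,z])/1000-s["ee_pos"])*100
    rv=(r.inv()*Rt(psi,tilt)).as_rotvec()
    print("shift cm",np.round(d,2),"turn",np.round(rv,3),"rows>=",int(np.ceil(max(np.linalg.norm(d)/5,np.linalg.norm(rv)/.149))))
E
python3 - <<'E'
from h import *
to(578,19,364,0)
E
```

```text
shift cm [-64.    31.17   0.11] turn [-0.     0.001  0.204] rows>= 15
```

Emit:
{"fn": "jog_arm", "kwargs": {"commands": "-4 2 0 0 0 0 0; -4 2 0 0 0 0 0; -4 2 0 0 0 0 0; -4 2 0 0 0 0 0; -4 2 0 0 0 0 0; -4 2 0 0 0 0 0; -4 2 0 0 0 0 0; -4 2 0 0 0 0 0"}}

```text
clock: 1.7
ee_pos: [0.3669, 0.3014, 0.3649]
ee_rot: [-1.976, -2.442, 0.001]
ft_force: [0.3, 0.8, -0.8]
width: -0.0
grip_force: 0.0
```

Emit:
{"fn": "jog_arm", "kwargs": {"commands": "-4 2 0 0 0 0 0; -4 2 0 0 0 0 0; -4 2 0 0 0 0 0; -4 2 0 0 0 0 0; -4 2 0 0 0 0 0; -4 2 0 0 0 0 0; -4 2 0 0 0 0 0; -4 1 0 0 0 0 0"}}

```text
clock: 2.5
ee_pos: [0.5807, 0.0198, 0.3643]
ee_rot: [-1.976, -2.441, 0.001]
ft_force: [0.4, 0.4, -0.4]
width: -0.0004
grip_force: 0.0
```

```bash
python3 - <<'E'
from h import *
to(578,19,112,17.5)
E
```

```text
shift cm [-0.03 -0.25 25.23] turn [-0.001 -0.001 -0.096] rows>= 6
```

Emit:
{"fn": "jog_arm", "kwargs": {"commands": "0 -0.5 4 0 0 -0.1 0; 0 -0.3 5 0 0 0 0; 0 0 5 0 0 0 0; 0 0 5 0 0 0 0; 0 0 4 0 0 0 0; 0 0 2 0 0 0 0; 0 0 0 0 0 0 0"}}

```text
clock: 3.2
ee_pos: [0.5684, 0.0196, 0.1104]
ee_rot: [-1.848, -2.532, 0.007]
ft_force: [-0.3, 0.4, 0.7]
width: 0.0002
grip_force: 0.0
```

Emit:
{"fn": "jog_arm", "kwargs": {"commands": "0 1.5 0 0 0 0 0; 0 1.5 0 0 0 0 0; 0 1.5 0 0 0 0 0; 0 1.5 0 0 0 0 0; 0 1.5 0 0 0 0 0; 0 1.5 0 0 0 0 0; 0 1.2 0 0 0 0 0; 0 0 0 0 0 0 0"}}

```text
clock: 4.0
ee_pos: [0.6711, 0.0509, 0.1177]
ee_rot: [1.85, 2.536, 0.003]
ft_force: [0.2, 0.4, 0.2]
width: 0.0001
grip_force: 0.0
```

```bash
python3 - <<'E'
from h import *
im=env.snapshot("side");cv2.imwrite("pics/s1.png",cv2.resize(im[100:220,260:420],None,fx=4,fy=4,interpolation=cv2.INTER_CUBIC))
E
```

```text
(no output)
```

View pics/s1.png

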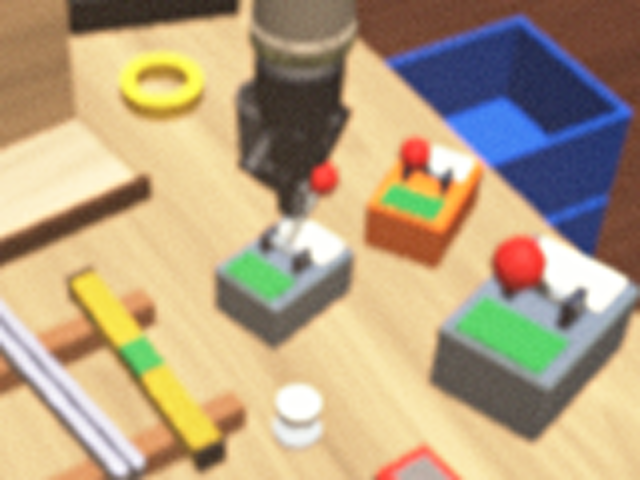

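The handle's knob, at crop (323,178), is now past the hinge toward the white plate. I'll push a little further, then lift off.

Emit:
{"fn": "jog_arm", "kwargs": {"commands": "0 1 0 0 0 0 0; 0 1 0 0 0 0 0; 0 0 0 0 0 0 0; 0 -1 -1 0 0 0 0; 0 -2 -3 0 0 0 0; 0 -3 -4 0 0 0 0.5; 0 -4 -2 0 0 0.1 0.5; 0 -4 0 0 0 0.1 0.5"}}

```text
clock: 4.85
ee_pos: [0.5545, 0.0169, 0.2207]
ee_rot: [2.096, 2.331, 0.007]
ft_force: [0.2, -0.7, -0.2]
width: 0.0417
grip_force: 0.0
```

```bash
python3 - <<'E'
from h import *
im=env.snapshot("side")
hsv=cv2.cvtColor(im,cv2.COLOR_BGR2HSV);m=((hsv[...,0]<8)|(hsv[...,0]>172))&(hsv[...,1]>150)
m=(m*255).astype(np.uint8);m[:,:300]=0;m[:130]=0;m[:,352:]=0;m[190:]=0
mo=cv2.moments(m);print("knob side px",mo["m10"]/mo["m00"],mo["m01"]/mo["m00"],"area",mo["m00"]/255)
for s in(-1,1):
    a=np.radians(17.5);print(s,proj("side",[.662+s*.045*np.cos(a),.046+s*.045*np.sin(a),.1235]))
# level, profile frames; grasp target: center
to(495,0,150,1.8); to(413.4,12.7,38,7.7)
E
```

```text
knob side px 340.04545454545456 143.9318181818182 area 44.0
-1 [[321.81293084 157.13137533]]
1 [[338.84218123 144.969375  ]]
shift cm [-1.12 -5.3   6.61] turn [-0.003  0.001  0.068] rows>= 2
shift cm [  0.96 -13.25  17.83] turn [-0.003  0.001 -0.035] rows>= 5
```

The knob's pixel matches the off position, so the handle is thrown. Now the profile.

Emit:
{"fn": "jog_arm", "kwargs": {"commands": "0.3 -4.4 2 0 0 -0.035 0.65; 0.5 -4.4 4 0 0 0 0.65; 0 -4.4 4 0 0 0 0.65; 0 0 0 0 0 0 0.65"}}

```text
clock: 5.3
ee_pos: [0.4231, 0.0101, 0.1177]
ee_rot: [-2.044, -2.363, 0.02]
ft_force: [-1.2, -0.4, 0.3]
width: 0.0556
grip_force: 0.0
```

```bash
python3 - <<'E'
from h import *
s=env.observe();print(s["q"].round(2));to(413.4,12.7,38,7.7)
E
```

```text
[-0.1  -0.24  2.09 -0.    1.32 -0.24]
shift cm [ 0.36 -0.75  7.99] turn [-0.021 -0.005  0.01 ] rows>= 2
```

Emit:
{"fn": "jog_arm", "kwargs": {"commands": "0.4 -0.7 3 -0.02 0 0.01 0.65; 0 0 3 0 0 0 0.65; 0 0 2 0 0 0 0.65; 0 0 0 0 0 0 0.65; 0 0 0 0 0 0 0; 0 0 0 0 0 0 0; 0 0 0 0 0 0 0; 0 0 0 0 0 0 0", "squeeze": 60}}

```text
clock: 6.1
ee_pos: [0.4311, 0.0123, 0.0502]
ee_rot: [2.056, 2.354, 0.026]
ft_force: [-2.3, 0.2, 7.0]
width: 0.0246
grip_force: 60.0
```

Emit:
{"fn": "jog_arm", "kwargs": {"commands": "0 0 -1 0 0 0 0; 0 0 -3 0 0 0 0; 0 0 -4 0 0 0 0; 0 0 -4 0 0 0 0; 0 0 -4 0 0 0 0; 0 0 -4 0 0 0 0; 0 0 0 0 0 0 0"}}

```text
clock: 6.8
ee_pos: [0.4285, 0.0117, 0.256]
ee_rot: [2.051, 2.349, 0.034]
ft_force: [1.2, -0.5, -0.4]
width: 0.0245
grip_force: 59.4
```

```bash
python3 - <<'E'
from h import *
s=env.observe();print(s["q"].round(2),R.from_rotvec(s["ee_rot"]).as_matrix().round(3))
to(440,150,230,6.2,30)
to(440,200,230,6.2,60)
E
```

```text
[-0.1  -0.39  1.94  0.    1.56 -0.23] [[-0.135  0.99   0.032]
 [ 0.991  0.135  0.002]
 [-0.003  0.031 -1.   ]]
shift cm [13.56  2.92  2.66] turn [0.024 0.526 0.035] rows>= 4
shift cm [18.51  3.59  2.67] turn [0.015 1.049 0.041] rows>= 8
```

```bash
python3 - <<'E'
from h import *
a=env.snapshot("side")[70:270,200:400];b=env.snapshot("top")[130:280,210:360]
cv2.imwrite("pics/g1.png",np.hstack([cv2.resize(a,(400,400)),cv2.resize(b,(400,400),interpolation=cv2.INTER_CUBIC)]))
E
```

```text
(no output)
```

View pics/g1.png

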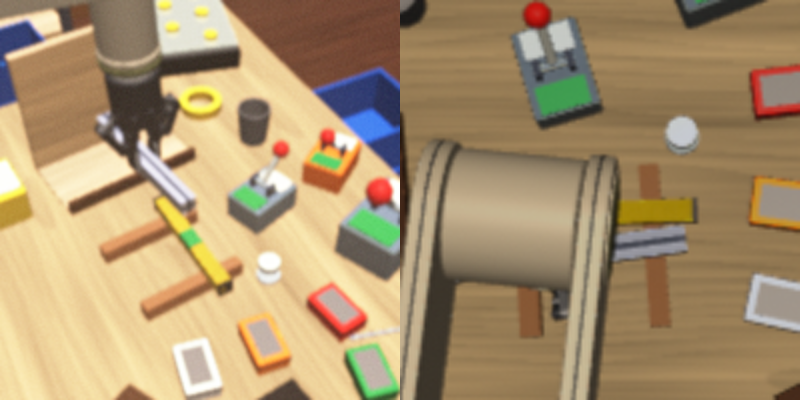

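The side view shows the profile held mid-length with the level still on the battens, and the top view shows the handle over the white plate. I'll tilt the bar in place.

Emit:
{"fn": "jog_arm", "kwargs": {"commands": "0 0 0 0 0.13 0 0; 0 0 0 0 0.13 0 0; 0 0 0 0 0.13 0 0; 0 0 0 0 0.13 0 0; 0 0 0 0 0.13 0 0; 0 0 0 0 0.13 0 0; 0 0 0 0 0.13 0 0; 0 0 0 0 0.13 0 0"}}

```text
clock: 7.7
ee_pos: [0.4251, 0.0117, 0.2474]
ee_rot: [-1.454, -1.68, -0.86]
ft_force: [0.3, -0.2, -1.2]
width: 0.025
grip_force: 59.4
```

```bash
python3 - <<'E'
from h import *
s=env.observe();print(s["q"].round(2),s["ee_pos"].round(3),R.from_rotvec(s["ee_rot"]).as_matrix().round(3))
print("grip x-axis",R.from_rotvec([2.056,2.354,.026]).as_matrix().round(3))
to(440,200,230,6.2,63)
E
```

```text
[-0.65  0.14  1.81  0.73  1.96 -0.79] [0.425 0.012 0.247] [[-0.083  0.991 -0.106]
 [ 0.494  0.133  0.859]
 [ 0.865  0.019 -0.501]]
grip x-axis [[-0.135  0.991  0.023]
 [ 0.991  0.135  0.002]
 [-0.001  0.023 -1.   ]]
shift cm [ 7.68  3.94 16.89] turn [-0.013  0.053  0.029] rows>= 4
```

```bash
cat >> h.py <<'E'
def rack(rx,l):  # mm; l along strip, + = world +x
    a=np.radians(6.2);o=np.array([480,231.]);return o+rx*np.array([-np.sin(a),np.cos(a)])+l*np.array([np.cos(a),np.sin(a)])
E
python3 - <<'E'
from h import *
x,y=rack(60,-45);print(x,y);to(x,y,250,6.2,65);to(x,y,165,6.2,65)
E
```

```text
428.7832452788844 285.7890868315679
shift cm [13.75  4.01 23.37] turn [-0.013  0.088  0.029] rows>= 6
shift cm [ 6.39  3.85 27.63] turn [-0.013  0.088  0.029] rows>= 6
```

Emit:
{"fn": "jog_arm", "kwargs": {"commands": "2.5 0.7 3.8 0 0 0 0; 2.5 0.7 3.8 0 0 0 0; 2.5 0.7 3.8 0 0 0 0; 2.5 0.7 3.8 0 0 0 0; 2 0.7 3.8 0 0 0 0; 1.75 0.5 4.3 0 0 0 0; 0 0 0 -0.01 0.09 0.03 0; 0 0 0 0 0 0 0"}}

```text
clock: 8.5
ee_pos: [0.4255, 0.287, 0.2464]
ee_rot: [-1.423, -1.587, -0.894]
ft_force: [-1.2, 0.3, -2.6]
width: 0.0246
grip_force: 59.8
```

```bash
python3 - <<'E'
from h import *
s=env.observe();print(s["q"].round(2))
x,y=rack(60,-45);to(x,y,165,6.2,65);x,y=rack(58,-45);to(x,y,124,6.2,65)
print(R.from_rotvec(s["ee_rot"]).as_matrix().round(3))
E
```

```text
[-0.17 -0.04  2.05  1.05  1.62 -0.51]
shift cm [-7.44  0.39  3.31] turn [-0.01   0.002 -0.006] rows>= 2
shift cm [-11.23   0.43   4.87] turn [-0.01   0.002 -0.006] rows>= 3
[[-0.04   0.993 -0.108]
 [ 0.422  0.115  0.899]
 [ 0.905 -0.009 -0.424]]
```

Emit:
{"fn": "jog_arm", "kwargs": {"commands": "-2.5 0.2 1.1 0 0 0 0; -2.5 0.2 1.1 0 0 0 0; -2.4 0 1.1 0 0 0 0; -1.3 0 0.6 0 0 0 0; -1.2 0 0.5 0 0 0 0; -0.8 0 0.3 0 0 0 0; 0 0 0 0 0 0 0; 0 0 0 0 0 0 0"}}

```text
clock: 9.3
ee_pos: [0.4332, 0.2825, 0.1332]
ee_rot: [-1.425, -1.592, -0.902]
ft_force: [-0.9, 0.7, -2.0]
width: 0.0249
grip_force: 59.8
```

```bash
python3 - <<'E'
from h import *
x,y=rack(58,-45);to(x,y,124,6.2,65);x,y=rack(54,-45);to(x,y,122,6.2,65)
a=env.snapshot("side")[70:220,190:340];b=env.snapshot("top")[140:280,120:260]
cv2.imwrite("pics/g2.png",np.hstack([cv2.resize(a,(400,400),interpolation=cv2.INTER_CUBIC),cv2.resize(b,(400,400),interpolation=cv2.INTER_CUBIC)]))
E
```

```text
shift cm [-0.76 -0.41  0.56] turn [-0.004  0.004  0.   ] rows>= 1
shift cm [-1.11 -0.41  0.28] turn [-0.004  0.004  0.   ] rows>= 1
```

View pics/g2.png

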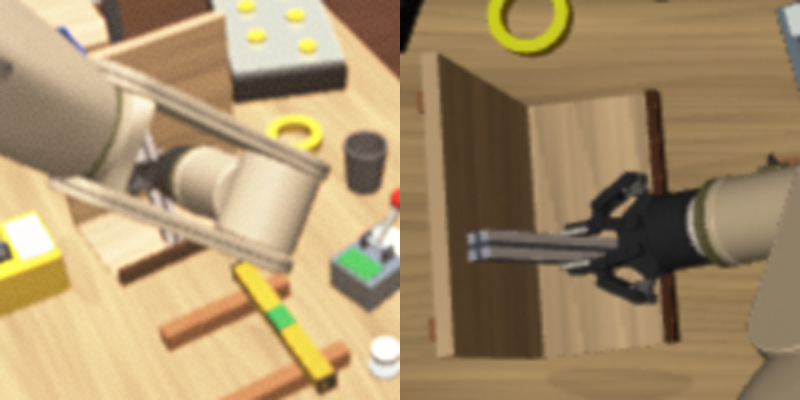

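The profile stands in the rack area at about the right tilt, with its head near the panel (top crop (480,245)). I'll lower it until contact, then slide to the strip.

Emit:
{"fn": "jog_arm", "kwargs": {"commands": "-0.4 0 0.3 0 0 0 0; -0.4 0 0.2 0 0 0 0; 0 0 0 0 0 0 0; 0 0 0 0 0 0 0"}}

```text
clock: 9.8
ee_pos: [0.4325, 0.2839, 0.1233]
ee_rot: [-1.425, -1.592, -0.901]
ft_force: [-0.1, 0.4, -1.5]
width: 0.0245
grip_force: 59.8
```

Emit:
{"fn": "jog_arm", "kwargs": {"commands": "-0.3 0 0.1 0 0 0 0; 0 0 0 0 0 0 0; 0 0 0 0 0 0 0"}}

```text
clock: 10.1
ee_pos: [0.433, 0.2836, 0.1209]
ee_rot: [-1.424, -1.592, -0.902]
ft_force: [-0.1, 1.5, 4.8]
width: 0.0246
grip_force: 60.0
```

Emit:
{"fn": "jog_arm", "kwargs": {"commands": "-0.1 0 -0.2 0 0 0 0; -0.1 0 -0.2 0 0 0 0; 0 0 0 0 0 0 0; 0 0 0 0 0 0 0"}}

```text
clock: 10.5
ee_pos: [0.4332, 0.2798, 0.1214]
ee_rot: [-1.422, -1.591, -0.903]
ft_force: [0.0, 8.2, 6.9]
width: 0.0248
grip_force: 59.2
```

Emit:
{"fn": "jog_arm", "kwargs": {"commands": "-0.1 0 -0.2 0 0 0 0; 0 0 0 0 0 0 0; 0 0 0 0 0 0 0"}}

```text
clock: 10.8
ee_pos: [0.4332, 0.2777, 0.1216]
ee_rot: [-1.421, -1.59, -0.903]
ft_force: [-1.7, 7.8, 8.0]
width: 0.025
grip_force: 59.3
```

Emit:
{"fn": "jog_arm", "kwargs": {"commands": "-0.1 0 -0.2 0 0 0 0; 0 0 -0.2 0 0 0 0; 0 0 0 0 0 0 0; 0 0 0 0 0 0 0"}}

```text
clock: 11.2
ee_pos: [0.4339, 0.2734, 0.122]
ee_rot: [-1.422, -1.591, -0.903]
ft_force: [-0.5, 6.0, 5.5]
width: 0.0251
grip_force: 59.3
```

```bash
python3 - <<'E'
from h import *
b=env.snapshot("top")[190:250,140:240];cv2.imwrite("pics/g3.png",cv2.resize(b,(800,480),interpolation=cv2.INTER_CUBIC))
E
```

```text
(no output)
```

View pics/g3.png

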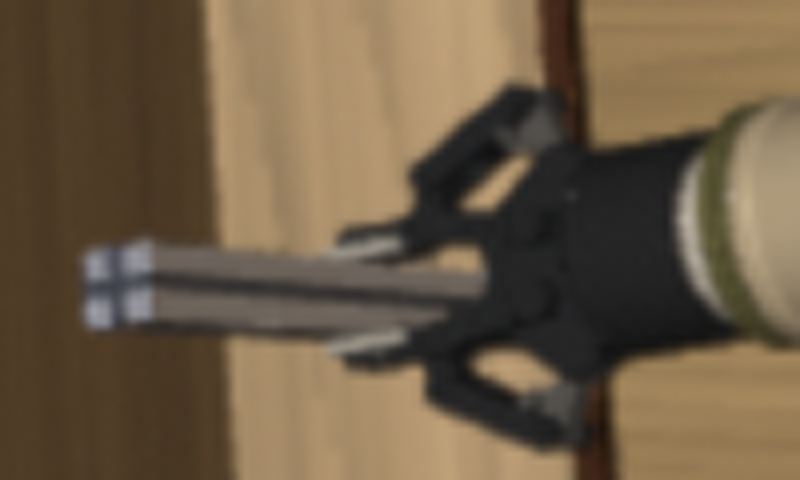

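```bash
python3 - <<'E'
from h import *
a=np.radians(6.2)
for z in(.215,.228):
    p=onz("top",154.4,225.2,z)[:2]*1000-[480,231];print("rack coords",p@[-np.sin(a),np.cos(a)],p@[np.cos(a),np.sin(a)])
s=env.observe();p=s["ee_pos"][:2]*1000-[480,231];print("tcp",p@[-np.sin(a),np.cos(a)],p@[np.cos(a),np.sin(a)])
E
```

```text
rack coords 103.72032636904243 -39.66891734390352
rack coords 99.27265270718748 -41.392706380526235
tcp 47.164929169462944 -41.27198446841857
```

The top crop shows the bar steeper (~68°), with its foot against the strip and its head at (120,285) short of the panel. On release it will lean back onto the panel.

Emit:
{"fn": "jog_arm", "kwargs": {"commands": "0 0 0 0 0 0 0.35; 0 0 0 0 0 0 0.45; 0 0 0 0 0 0 0.5; 0 0 0 0 0 0 0.6; 0 0 -1 0 0 0 0.6; 0 0 -3 0 0 0 0.6; 0 0 -5 0 0 0 0.6; 0 0 -4 0 0 0 0.6"}}

```text
clock: 12.05
ee_pos: [0.4472, 0.1538, 0.1775]
ee_rot: [-1.425, -1.593, -0.901]
ft_force: [0.2, 0.1, 0.1]
width: 0.0514
grip_force: 0.0
```

```bash
python3 - <<'E'
from h import *
s=env.observe();print(s["ee_pos"].round(3));to(492,0,200,1.8,0)
a=env.snapshot("side")[70:190,200:320];b=env.snapshot("top")[150:260,120:230]
cv2.imwrite("pics/g4.png",np.hstack([cv2.resize(a,(400,400),interpolation=cv2.INTER_CUBIC),cv2.resize(b,(400,400),interpolation=cv2.INTER_CUBIC)]))
im=env.snapshot("top");hsv=cv2.cvtColor(im,cv2.COLOR_BGR2HSV);H,S,V=[hsv[...,i].astype(int) for i in range(3)]
B=lambda m:(m*255).astype(np.uint8)
print("level",rect(B((H>20)&(H<85)&(S>140)),(238,200,326,220),.056))
E
```

```text
[0.447 0.154 0.178]
shift cm [ -4.71   2.72 -15.24] turn [-0.047 -1.129  0.071] rows>= 8Traceback (most recent call last):
  File "<stdin>", line 7, in <module>
  File "h.py", line 22, in rect
    c=max(cs,key=cv2.contourArea)
ValueError: max() iterable argument is empty
```

View pics/g4.png

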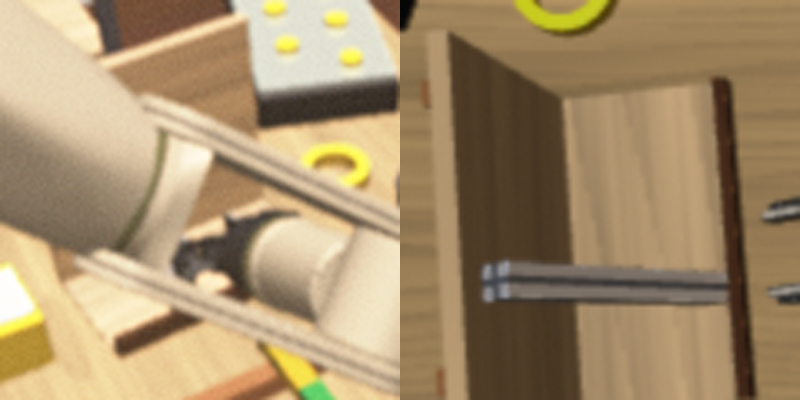

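The top view shows the profile leaning, foot at the strip (crop (728,288)) and head at (483,283), with the gripper clear. I'll back out and untilt, then check the head against the panel numerically.

Emit:
{"fn": "jog_arm", "kwargs": {"commands": "-1 0 -3 0 -0.14 0 0.6; 0 0 -3 0 -0.14 0 0.6; 0 0 -3 0 -0.14 0 0.6; 0 0 -2 0 -0.14 0 0.6; 0 0 -1 0 -0.14 0 0.6; 0 0 0 0 -0.14 0 0.6; 0 0 0 0 -0.14 0 0.6; 0 0 0 -0.04 -0.14 0.07 0.6"}}

```text
clock: 13.0
ee_pos: [0.4585, 0.0596, 0.2405]
ee_rot: [2.163, 2.263, 0.054]
ft_force: [-0.7, 0.0, -0.9]
width: 0.0512
grip_force: 0.0
```

```bash
python3 - <<'E'
from h import *
a=np.radians(6.2);p=onz("top",142.8,227.8,.218)[:2]*1000-[480,231];print("head back edge rack",p@[-np.sin(a),np.cos(a)],p@[np.cos(a),np.sin(a)])
s=env.observe();print(s["ee_pos"].round(3),R.from_rotvec(s["ee_rot"]).as_matrix().round(3));to(492,0,200,1.8,0);to(492,0,45,1.8,0)
for w in("side",):
  im=env.snapshot(w);hsv=cv2.cvtColor(im,cv2.COLOR_BGR2HSV);H,S,V=[hsv[...,i].astype(int) for i in range(3)]
  m=((H>20)&(H<85)&(S>150))*255;print("level side",rect(m.astype(np.uint8),(265,155,330,220),.056,w))
E
```

```text
head back edge rack 133.7234804101057 -43.666569513425436
[0.459 0.06  0.24 ] [[-0.045  0.998  0.032]
 [ 0.999  0.045  0.018]
 [ 0.016  0.032 -0.999]]
shift cm [-6.17  2.94  4.05] turn [ 0.032 -0.017  0.014] rows>= 2
shift cm [-6.42  2.44 19.54] turn [ 0.032 -0.017  0.014] rows>= 5
level side [496.3 -66.4  95.1  28.2 -86.3]
```

The head rests on the panel (133.7 against 135 mm). Now the level.

Emit:
{"fn": "jog_arm", "kwargs": {"commands": "-3 1.4 3 0.03 -0.02 0.015 0.65; -3.2 1.3 4 0 0 0 0.65; 0 0 4 0 0 0 0.65; 0 0 0 0 0 0 0.65"}}

```text
clock: 13.45
ee_pos: [0.4823, 0.001, 0.1248]
ee_rot: [-2.18, -2.245, 0.01]
ft_force: [-1.2, -0.3, -1.2]
width: 0.0552
grip_force: 0.0
```

```bash
python3 - <<'E'
from h import *
s=env.observe();print(s["ee_pos"].round(3),R.from_rotvec(s["ee_rot"]).as_matrix().round(3)[2]);to(493,0,40,1.8,0)
E
```

```text
[0.482 0.001 0.125] [ 0.005 -0.014 -1.   ]
shift cm [-0.17  1.18  8.46] turn [-0.014 -0.005 -0.002] rows>= 2
```

Emit:
{"fn": "jog_arm", "kwargs": {"commands": "-0.2 1.2 2 -0.014 0 0 0.65; 0 0 2.5 0 0 0 0.65; 0 0 2.5 0 0 0 0.65; 0 0 1.5 0 0 0 0.65; 0 0 0 0 0 0 0.65"}}

```text
clock: 13.95
ee_pos: [0.4988, -0.0001, 0.0457]
ee_rot: [2.184, 2.252, 0.014]
ft_force: [-1.3, -0.4, 0.9]
width: 0.0552
grip_force: 0.0
```

Emit:
{"fn": "jog_arm", "kwargs": {"commands": "0 0 0 0 0 0 0; 0 0 0 0 0 0 0; 0 0 0 0 0 0 0; 0 0 0 0 0 0 0"}}

```text
clock: 14.35
ee_pos: [0.5019, -0.0008, 0.049]
ee_rot: [2.181, 2.247, 0.02]
ft_force: [-1.9, 0.8, 7.0]
width: 0.0251
grip_force: 60.1
```

Emit:
{"fn": "jog_arm", "kwargs": {"commands": "0 0 -1 0 0 0 0; 0 0 -3 0 0 0 0; 0 0 -4 0 0 0 0; 0 0 -4 0 0 0 0; 0 0 -4 0 0 0 0; 0 0 -4 0 0 0 0; 0 0 -3 0 0 0 0; 0 0 0 0 0 0 0"}}

```text
clock: 15.15
ee_pos: [0.4996, -0.0015, 0.2838]
ee_rot: [2.177, 2.243, 0.026]
ft_force: [1.4, -0.7, -1.7]
width: 0.0248
grip_force: 59.5
```

Emit:
{"fn": "jog_arm", "kwargs": {"commands": "0 0 0 0 0.14 0 0; 0 0 0 0 0.14 0 0; 0 0 0 0 0.14 0 0; 0 0 0 0 0.14 0 0; 0 0 0 0 0.14 0 0; 0 0 0 0 0.14 0 0; 0 0 0 0 0.14 0 0; 0 0 0 0 0.14 0 0"}}

```text
clock: 15.95
ee_pos: [0.4974, -0.0021, 0.277]
ee_rot: [-1.499, -1.556, -0.962]
ft_force: [-0.9, -0.0, -2.5]
width: 0.0246
grip_force: 59.5
```

```bash
python3 - <<'E'
from h import *
s=env.observe();print(s["ee_pos"].round(3))
x,y=rack(62,46);print(x,y);to(x,y,250,6.2,65);to(x,y,165,6.2,65)
E
```

```text
[ 0.497 -0.002  0.277]
519.0349842889531 297.6053301287606
shift cm [10.39  2.96 28.17] turn [ 0.079  0.009 -0.021] rows>= 7
shift cm [ 2.71  2.83 31.83] turn [ 0.079  0.009 -0.021] rows>= 7
```

Emit:
{"fn": "jog_arm", "kwargs": {"commands": "1.5 0.4 4 0 0 0 0; 1.5 0.4 4 0 0 0 0; 1.5 0.4 4 0 0 0 0; 1.5 0.4 4 0 0 0 0; 1.5 0.4 4 0 0 0 0; 1.5 0.4 4 0 0 0 0; 1.4 0.5 4 0 0 0 0; 0 0 0 0.08 0.01 -0.02 0"}}

```text
clock: 16.75
ee_pos: [0.5144, 0.3012, 0.2479]
ee_rot: [-1.422, -1.591, -0.896]
ft_force: [0.0, -0.4, -1.1]
width: 0.0247
grip_force: 60.0
```

```bash
python3 - <<'E'
from h import *
s=env.observe();print(R.from_rotvec(s["ee_rot"]).as_matrix().round(3))
x,y=rack(62,46);to(x,y,165,6.2,65);x,y=rack(60,46);to(x,y,126,6.2,65)
E
```

```text
[[-0.044  0.993 -0.107]
 [ 0.423  0.115  0.899]
 [ 0.905 -0.006 -0.426]]
shift cm [-7.67  0.46  3.16] turn [-0.009  0.003 -0.002] rows>= 2
shift cm [-11.29   0.49   4.64] turn [-0.009  0.003 -0.002] rows>= 3
```

Emit:
{"fn": "jog_arm", "kwargs": {"commands": "-2.5 0.2 1 0 0 0 0; -2.5 0.1 1 0 0 0 0; -2.5 0 1 0 0 0 0; -1.3 0 0.6 0 0 0 0; -1.2 0 0.5 0 0 0 0; -0.8 0 0.3 0 0 0 0; 0 0 0 0 0 0 0; 0 0 0 0 0 0 0"}}

```text
clock: 17.55
ee_pos: [0.5217, 0.2909, 0.1334]
ee_rot: [-1.426, -1.591, -0.902]
ft_force: [0.3, 0.6, -2.5]
width: 0.0248
grip_force: 60.0
```

```bash
python3 - <<'E'
from h import *
x,y=rack(57,46);to(x,y,124,6.2,65)
E
```

```text
shift cm [-0.76 -0.19  0.58] turn [-0.003  0.004 -0.001] rows>= 1
```

Emit:
{"fn": "jog_arm", "kwargs": {"commands": "-0.5 -0.1 0.3 0 0 0 0; -0.4 0 0.2 0 0 0 0; 0 0 0 0 0 0 0; 0 0 0 0 0 0 0"}}

```text
clock: 17.95
ee_pos: [0.5223, 0.2935, 0.1291]
ee_rot: [-1.417, -1.591, -0.912]
ft_force: [-1.6, 10.2, 24.2]
width: 0.0246
grip_force: 60.4
```

Emit:
{"fn": "jog_arm", "kwargs": {"commands": "-0.2 0 0.1 0 0 0 0; 0 0 0 0 0 0 0; 0 0 0 0 0 0 0"}}

```text
clock: 18.25
ee_pos: [0.5224, 0.2942, 0.1282]
ee_rot: [-1.415, -1.59, -0.913]
ft_force: [-2.8, 12.5, 29.7]
width: 0.0243
grip_force: 60.4
```

Emit:
{"fn": "jog_arm", "kwargs": {"commands": "-0.1 0 -0.2 0 0 0 0; -0.1 0 -0.2 0 0 0 0; -0.1 0 -0.2 0 0 0 0; -0.1 0 -0.2 0 0 0 0; 0 0 0 0 0 0 0; 0 0 0 0 0 0 0"}}

```text
clock: 18.85
ee_pos: [0.5227, 0.2868, 0.13]
ee_rot: [-1.409, -1.588, -0.915]
ft_force: [-7.2, 21.3, 39.5]
width: 0.0249
grip_force: 59.6
```

Emit:
{"fn": "jog_arm", "kwargs": {"commands": "0.4 0 -0.2 0 0 0 0; 0.3 0 -0.1 0 0 0 0; 0 0 0 0 0 0 0; 0 0 0 0 0 0 0"}}

```text
clock: 19.25
ee_pos: [0.5222, 0.2843, 0.1315]
ee_rot: [-1.421, -1.591, -0.907]
ft_force: [-0.7, 7.5, 10.4]
width: 0.0245
grip_force: 59.8
```

```bash
python3 - <<'E'
from h import *
b=env.snapshot("top")[155:245,120:240];cv2.imwrite("pics/g5.png",cv2.resize(b,(800,600),interpolation=cv2.INTER_CUBIC))
E
```

```text
(no output)
```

View pics/g5.png

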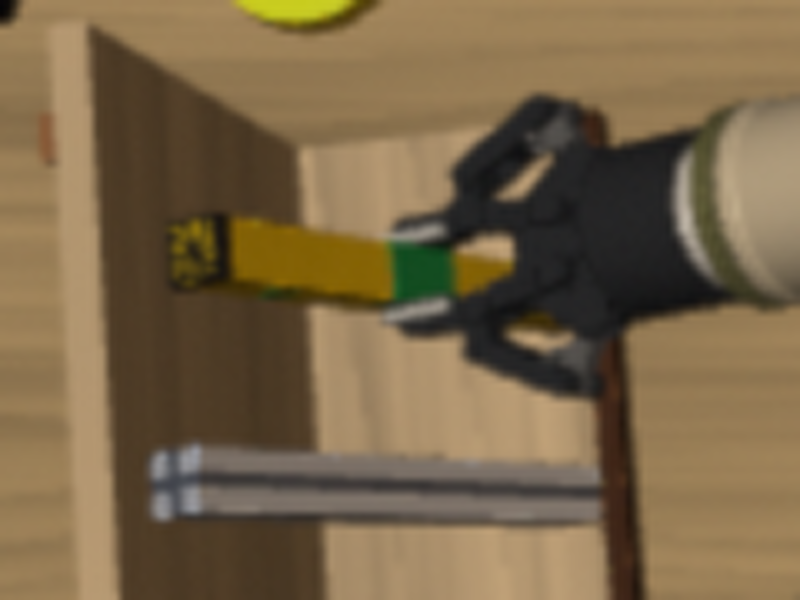

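```bash
python3 - <<'E'
from h import *
s=env.observe();M=R.from_rotvec(s["ee_rot"]).as_matrix();print(M.round(3))
for off in(-.01,0,.01):   # bar centre shift along tool x
    c=s["ee_pos"]+M[:,2]*.006+M[:,0]*off
    P=[c-M[:,2]*.013, c+M[:,0]*.12, c+M[:,0]*.12-M[:,2]*.013, c-M[:,0]*.12+M[:,2]*.013]
    print(off,"vial,headc,headfront crop",((proj("top",np.array(P[:3]))-[120,155])/.15).round(0).tolist(),"foot B z",P[3][2].round(4))
a=np.radians(6.2);p=s["ee_pos"][:2]*1000-[480,231];print("tcp",p@[-np.sin(a),np.cos(a)],p@[np.cos(a),np.sin(a)])
E
```

```text
[[-0.048  0.994 -0.1  ]
 [ 0.419  0.111  0.901]
 [ 0.906  0.002 -0.422]]
-0.01 vial,headc,headfront crop [[442.0, 272.0], [214.0, 249.0], [238.0, 244.0]] foot B z 0.0056
0 vial,headc,headfront crop [[426.0, 270.0], [195.0, 247.0], [220.0, 241.0]] foot B z 0.0146
0.01 vial,headc,headfront crop [[410.0, 268.0], [176.0, 244.0], [201.0, 238.0]] foot B z 0.0237
tcp 48.44675451271812 47.709390207947955
```

The level's foot seems to sit on the strip's top edge, because contact came about 10 mm too high. In the crop the head is at (198,252) and the vial at (422,270). I'll lift, steepen the tilt, move panelward and lower again.

Emit:
{"fn": "jog_arm", "kwargs": {"commands": "0.9 0 -0.4 0 0 0 0; 0.4 0 -0.2 0 0.05 0 0; 0.3 0 0.7 0 0 0 0; 0.3 0 0.7 0 0 0 0; 0 0 0 0 0 0 0; 0 0 0 0 0 0 0"}}

```text
clock: 19.9
ee_pos: [0.5192, 0.2987, 0.1422]
ee_rot: [-1.393, -1.554, -0.929]
ft_force: [0.7, -0.0, -2.1]
width: 0.0252
grip_force: 60.2
```

```bash
python3 - <<'E'
from h import *
x,y=rack(62,46);to(x,y,145,6.2,68);to(x,y,125,6.2,68)
E
```

```text
shift cm [ 0.22 -0.03 -0.21] turn [-0.004  0.007 -0.002] rows>= 1
shift cm [-1.63 -0.02  0.55] turn [-0.004  0.007 -0.002] rows>= 1
```

Emit:
{"fn": "jog_arm", "kwargs": {"commands": "-0.6 0 0.2 0 0 0 0; -0.5 0 0.2 0 0 0 0; -0.4 0 0.1 0 0 0 0; 0 0 0 0 0 0 0; 0 0 0 0 0 0 0"}}

```text
clock: 20.4
ee_pos: [0.5195, 0.2971, 0.1262]
ee_rot: [-1.393, -1.552, -0.93]
ft_force: [1.2, -0.1, -2.6]
width: 0.0248
grip_force: 60.2
```

Emit:
{"fn": "jog_arm", "kwargs": {"commands": "-0.3 0 0.1 0 0 0 0; 0 0 0 0 0 0 0; 0 0 0 0 0 0 0"}}

```text
clock: 20.7
ee_pos: [0.5196, 0.297, 0.1233]
ee_rot: [-1.393, -1.553, -0.93]
ft_force: [-0.9, 0.2, -1.5]
width: 0.025
grip_force: 60.2
```

Emit:
{"fn": "jog_arm", "kwargs": {"commands": "-0.3 0 0.1 0 0 0 0; 0 0 0 0 0 0 0; 0 0 0 0 0 0 0"}}

```text
clock: 21.0
ee_pos: [0.5195, 0.2968, 0.1201]
ee_rot: [-1.393, -1.553, -0.93]
ft_force: [0.0, 0.4, -2.0]
width: 0.0246
grip_force: 60.2
```

Emit:
{"fn": "jog_arm", "kwargs": {"commands": "-0.2 0 0.1 0 0 0 0; 0 0 0 0 0 0 0; 0 0 0 0 0 0 0"}}

```text
clock: 21.3
ee_pos: [0.5198, 0.2972, 0.1192]
ee_rot: [-1.391, -1.553, -0.932]
ft_force: [-1.6, -0.7, 5.8]
width: 0.0245
grip_force: 60.6
```

Emit:
{"fn": "jog_arm", "kwargs": {"commands": "-0.1 0 -0.2 0 0 0 0; 0 0 -0.2 0 0 0 0; -0.1 0 -0.2 0 0 0 0; 0 0 0 0 0 0 0; 0 0 0 0 0 0 0"}}

```text
clock: 21.8
ee_pos: [0.5207, 0.2905, 0.1191]
ee_rot: [-1.392, -1.553, -0.932]
ft_force: [-0.7, 0.8, 5.8]
width: 0.0251
grip_force: 60.5
```

Emit:
{"fn": "jog_arm", "kwargs": {"commands": "-0.1 0 -0.2 0 0 0 0; -0.1 0 -0.2 0 0 0 0; 0 0 0 0 0 0 0; 0 0 0 0 0 0 0"}}

```text
clock: 22.2
ee_pos: [0.5212, 0.2865, 0.1193]
ee_rot: [-1.391, -1.553, -0.933]
ft_force: [-0.5, 2.7, 7.8]
width: 0.0246
grip_force: 60.2
```

Emit:
{"fn": "jog_arm", "kwargs": {"commands": "-0.1 0 -0.2 0 0 0 0; -0.1 0 -0.2 0 0 0 0; 0 0 0 0 0 0 0; 0 0 0 0 0 0 0"}}

```text
clock: 22.6
ee_pos: [0.5218, 0.2825, 0.1195]
ee_rot: [-1.39, -1.552, -0.934]
ft_force: [0.9, 7.3, 8.7]
width: 0.0247
grip_force: 59.7
```

Emit:
{"fn": "jog_arm", "kwargs": {"commands": "0 0 0 0 0 0 0.35; 0 0 0 0 0 0 0.45; 0 0 0 0 0 0 0.5; 0 0 0 0 0 0 0.6; 0 0 -1 0 0 0 0.6; 0 0 -3 0 0 0 0.6; 0 0 -5 0 0 0 0.6; 0 0 -4 0 0 0 0.6"}}

```text
clock: 23.4
ee_pos: [0.5346, 0.1601, 0.1681]
ee_rot: [-1.393, -1.553, -0.93]
ft_force: [0.9, 0.2, -0.3]
width: 0.0512
grip_force: 0.0
```

```bash
python3 - <<'E'
from h import *
im=env.snapshot("top");b=im[155:245,120:240];cv2.imwrite("pics/g6.png",cv2.resize(b,(800,600),interpolation=cv2.INTER_CUBIC))
to(389,-222,200,0,0)
E
```

```text
shift cm [-11.02 -18.77 -34.31] turn [-0.061 -1.177  0.095] rows>= 9
```

View pics/g6.png

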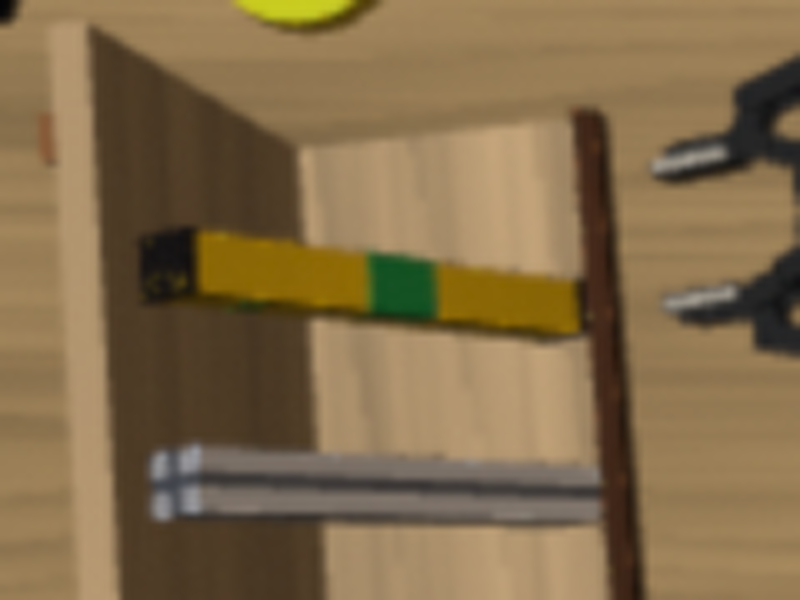

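Both bars lean foot-to-strip. In the crop the level runs from head (168,268) to foot (588,305), and the profile from head (175,483) to foot (600,495). I'll check squareness in numbers.

```bash
python3 - <<'E'
from h import *
a=np.radians(6.2)
for n,h,f in[("level",(168,266),(585,305)),("profile",(175,483),(601,494))]:
    o=[]
    for (x,y),z in((h,.224),(f,.018)):
        p=onz("top",120+(x+.5)*.15-.5,155+(y+.5)*.15-.5,z)[:2]*1000-[480,231];o.append([p@[-np.sin(a),np.cos(a)],p@[np.cos(a),np.sin(a)]])
    o=np.array(o);d=o[0]-o[1];print(n,o.round(1).tolist(),"skew deg",np.degrees(np.arctan2(d[1],d[0])).round(1))
E
```

```text
level [[121.6, 44.7], [2.1, 46.8]] skew deg -1.0
profile [[123.5, -43.3], [1.3, -43.1]] skew deg -0.1
```

Emit:
{"fn": "jog_arm", "kwargs": {"commands": "-1 0 -3 0 -0.14 0 0.6; 0 0 -3 0 -0.14 0 0.6; 0 0 -3 0 -0.14 0 0.6; 0 0 -2 0 -0.14 0 0.6; 0 0 -1 0 -0.14 0 0.6; 0 0 0 0 -0.14 0 0.6; 0 0 0 0 -0.14 0 0.6; 0 0 0 -0.06 -0.14 0.1 0.6"}}

```text
clock: 24.25
ee_pos: [0.547, 0.0618, 0.2276]
ee_rot: [-2.172, -2.222, -0.131]
ft_force: [-0.5, -0.3, 0.5]
width: 0.0516
grip_force: 0.0
```

Both bars are good: skew under 1°, spacing 89 mm. Now the cases.

```bash
cat >> h.py <<'E'
def find(bx):
    im=env.snapshot("top");c=cases(im)
    for k,b in bx.items():
        try: print(k,rect((c[k]*255).astype(np.uint8),b,.034))
        except Exception as e: print(k,"none")
BX=dict(red=(325,140,374,190),green=(372,145,425,195),orange=(325,185,376,230),white=(325,225,376,268))
E
python3 - <<'E'
from h import *
find(BX);to(389,-222,120,-12,0)
E
```

```text
red [ 657.8 -207.9   90.7   55.9  -83.1]
green [ 622.3 -355.1   90.7   55.2   76.7]
orange [ 505.4 -226.    85.6   54.6   82.4]
white [ 389.  -221.9   86.8   52.    77.8]
shift cm [-29.04 -16.59   7.88] turn [ 0.033 -0.082  0.225] rows>= 7
```

The red case has been knocked to (658,−208), and I have its new place. I'll start with white.

Emit:
{"fn": "jog_arm", "kwargs": {"commands": "-4.2 -2.4 0 0.03 -0.08 0 1; -4.2 -2.4 0 0 0 0 1; -4.2 -2.4 0 0 0 0 1; -4.2 -2.4 1 0 0 0 1; -4.2 -2.4 1 0 0 0 1; -4.2 -2.4 1 0 0 0.11 1; -4 -2.2 1 0 0 0.11 1; 0 0 0 0 0 0 1"}}

```text
clock: 25.1
ee_pos: [0.3786, -0.2341, 0.1773]
ee_rot: [-2.434, -1.977, -0.009]
ft_force: [-0.0, 0.5, -0.0]
width: 0.0848
grip_force: 0.0
```

```bash
python3 - <<'E'
from h import *
to(389,-222,26,-12,0);print(env.observe()["q"].round(2))
E
```

```text
shift cm [ 1.27  0.78 15.14] turn [-0.001 -0.008  0.003] rows>= 4
[-0.67 -0.26  1.98  0.01  1.42 -0.47]
```

Emit:
{"fn": "jog_arm", "kwargs": {"commands": "0.6 0.4 4 0 0 0 1; 0.6 0.4 4 0 0 0 1; 0 0 4 0 0 0 1; 0 0 2 0 0 0 1; 0 0 1 0 0 0 1; 0 0 0 0 0 0 1"}}

```text
clock: 25.7
ee_pos: [0.3927, -0.2183, 0.028]
ee_rot: [-2.424, -1.989, -0.012]
ft_force: [-0.2, 0.4, -0.1]
width: 0.0855
grip_force: 0.0
```

```bash
python3 - <<'E'
from h import *
to(389,-222,26,-12,0)
E
```

```text
shift cm [-0.43 -0.29  0.19] turn [-0.    -0.01   0.013] rows>= 1
```

Emit:
{"fn": "jog_arm", "kwargs": {"commands": "-0.4 -0.3 0.8 0 -0.01 0.01 1; 0 0 0 0 0 0 1; 0 0 0 0 0 0 0.4; 0 0 0 0 0 0 0.4; 0 0 0 0 0 0 0.4; 0 0 0 0 0 0 0.4; 0 0 0 0 0 0 0.4", "squeeze": 50}}

```text
clock: 26.4
ee_pos: [0.3905, -0.2229, 0.022]
ee_rot: [2.435, 1.977, 0.001]
ft_force: [-1.3, 0.6, 6.6]
width: 0.0553
grip_force: 53.9
```

Emit:
{"fn": "jog_arm", "kwargs": {"commands": "0 0 -1 0 0 0 0.4; 0 0 -3 0 0 0 0.4; 0 0 -4 0 0 0 0.4; 0 0 -4 0 0 0 0.4; 0 0 0 0 0 0 0.4"}}

```text
clock: 26.9
ee_pos: [0.3927, -0.2243, 0.1478]
ee_rot: [2.428, 1.972, 0.004]
ft_force: [0.4, -0.1, -1.1]
width: 0.055
grip_force: 53.7
```

```bash
python3 - <<'E'
from h import *
to(451,-389.5,100,5.8,0);print(env.finger_overhang)
E
```

```text
shift cm [-14.94   9.04   4.99] turn [ 0.011  0.008 -0.308] rows>= 4
0.014
```

Emit:
{"fn": "jog_arm", "kwargs": {"commands": "-3.8 2.3 0 0 0 0 0.4; -3.8 2.3 0 0 0 0 0.4; -3.8 2.3 1 0 0 0 0.4; -3.6 2.2 1 0.01 0 -0.1 0.4; 0 0 1 0 0 -0.1 0.4; 0 0 1 0 0 -0.1 0.4; 0 0 0 0 0 0 0.4"}}

```text
clock: 27.6
ee_pos: [0.4461, -0.3865, 0.0984]
ee_rot: [-2.107, -2.316, 0.009]
ft_force: [-0.5, 0.7, -1.7]
width: 0.055
grip_force: 53.8
```

```bash
python3 - <<'E'
from h import *
to(451,-389.5,43,5.8,0)
E
```

```text
shift cm [-0.37  0.52  5.54] turn [-0.011 -0.004 -0.007] rows>= 2
```

Emit:
{"fn": "jog_arm", "kwargs": {"commands": "-0.4 0.5 1.5 -0.01 0 -0.01 0.4; 0 0 1.5 0 0 0 0.4; 0 0 1.2 0 0 0 0.4; 0 0 0 0 0 0 0.4; 0 0 0 0 0 0 0.4"}}

```text
clock: 28.1
ee_pos: [0.4526, -0.3907, 0.0592]
ee_rot: [2.104, 2.332, 0.002]
ft_force: [-0.3, -0.7, -0.6]
width: 0.0554
grip_force: 53.8
```

```bash
python3 - <<'E'
from h import *
to(451,-389.5,43,5.8,0)
E
```

```text
shift cm [ 0.14 -0.15  1.62] turn [ 0.001 -0.     0.002] rows>= 1
```

Emit:
{"fn": "jog_arm", "kwargs": {"commands": "0.1 -0.15 0.7 0 0 0 0.4; 0 0 0.5 0 0 0 0.4; 0 0 0.3 0 0 0 0.4; 0 0 0.2 0 0 0 0.4; 0 0 0 0 0 0 0.4; 0 0 0 0 0 0 0.4"}}

```text
clock: 28.7
ee_pos: [0.4515, -0.3904, 0.0426]
ee_rot: [2.103, 2.332, 0.002]
ft_force: [-0.4, 0.0, -1.6]
width: 0.0552
grip_force: 53.8
```

Emit:
{"fn": "jog_arm", "kwargs": {"commands": "0 0 0.1 0 0 0 0.4; 0 0 0 0 0 0 0.4; 0 0 0.1 0 0 0 0.4; 0 0 0 0 0 0 0.4"}}

```text
clock: 29.1
ee_pos: [0.4517, -0.3906, 0.042]
ee_rot: [2.102, 2.332, 0.002]
ft_force: [-5.7, 4.7, 12.7]
width: 0.055
grip_force: 55.5
```

Emit:
{"fn": "jog_arm", "kwargs": {"commands": "0 0 0 0 0 0 0.75; 0 0 0 0 0 0 0.9; 0 0 0 0 0 0 1; 0 0 -1 0 0 0 1; 0 0 -4 0 0 0 1; 0 0 -5 0 0 0 1; 0 2 -4 0 0 0 1; 3 2 0 0 0 0.1 1"}}

```text
clock: 29.9
ee_pos: [0.4911, -0.3615, 0.1901]
ee_rot: [2.21, 2.209, 0.002]
ft_force: [1.7, 0.0, 0.3]
width: 0.0853
grip_force: 0.0
```

```bash
python3 - <<'E'
from h import *
find(BX)
find(dict(white=(370,200,445,258)))
to(505.5,-226,120,-7.4,0)
E
```

```text
red [ 657.7 -207.9   90.7   55.9  -83. ]
green [ 622.3 -355.    90.5   55.2   76.7]
orange [ 506.3 -219.5   73.5   54.4   81.8]
white none
white [ 452.  -393.5   87.9   51.9  -85.3]
shift cm [12.86  1.47  6.36] turn [0.007 0.001 0.131] rows>= 3
```

White is on the pad: corrected for its height it sits at (450,−389), angle about −85°. Next, orange.

Emit:
{"fn": "jog_arm", "kwargs": {"commands": "4.3 0.5 0 0 0 0.13 1; 4.5 0 1 0 0 0 1; 4 0 3 0 0 0 1; 0 0 3 0 0 0 1; 0 0 0 0 0 0 1"}}

```text
clock: 30.5
ee_pos: [0.5004, -0.2263, 0.1058]
ee_rot: [-2.35, -2.075, 0.002]
ft_force: [-0.1, -0.2, -0.3]
width: 0.0854
grip_force: 0.0
```

```bash
python3 - <<'E'
from h import *
to(505.5,-226,21,-7.4,0)
E
```

```text
shift cm [0.06 0.56 8.48] turn [-0.006 -0.003  0.005] rows>= 2
```

Emit:
{"fn": "jog_arm", "kwargs": {"commands": "0 0.4 3 0 0 0 1; 0 0 3 0 0 0 1; 0 0 1.5 0 0 0 1; 0 0 0.6 0 0 0 1; 0 0 0 0 0 0 1; 0 0 0 0 0 0 1"}}

```text
clock: 31.1
ee_pos: [0.5086, -0.2304, 0.0312]
ee_rot: [2.355, 2.074, 0.003]
ft_force: [0.2, -0.3, 0.3]
width: 0.0855
grip_force: 0.0
```

```bash
python3 - <<'E'
from h import *
to(505.5,-226,21,-7.4,0)
E
```

```text
shift cm [ 0.4  -0.37  1.02] turn [0.004 0.001 0.002] rows>= 1
```

Emit:
{"fn": "jog_arm", "kwargs": {"commands": "0.4 -0.35 1 0 0 0 1; 0 0 0 0 0 0 1; 0 0 0 0 0 0 0.4; 0 0 0 0 0 0 0.4; 0 0 0 0 0 0 0.4; 0 0 0 0 0 0 0.4; 0 0 0 0 0 0 0.4"}}

```text
clock: 31.8
ee_pos: [0.5053, -0.2254, 0.0202]
ee_rot: [2.356, 2.075, 0.003]
ft_force: [-0.1, 0.9, 5.2]
width: 0.0548
grip_force: 53.7
```

Emit:
{"fn": "jog_arm", "kwargs": {"commands": "0 0 -1 0 0 0 0.4; 0 0 -3 0 0 0 0.4; 0 0 -4 0 0 0 0.4; 0 0 -4 0 0 0 0.4; -3.5 -1 -1 0 0 0 0.4; -3.5 -1 0 0 0 0 0.4; 0 0 0 0 0 0 0.4"}}

```text
clock: 32.5
ee_pos: [0.4743, -0.2955, 0.1506]
ee_rot: [2.358, 2.071, -0.0]
ft_force: [0.0, -0.7, -1.6]
width: 0.0553
grip_force: 53.7
```

```bash
python3 - <<'E'
from h import *
to(451,-389.5,110,5.8,0)
E
```

```text
shift cm [-9.61 -1.1   4.08] turn [ 0.002  0.002 -0.231] rows>= 3
```

Emit:
{"fn": "jog_arm", "kwargs": {"commands": "-3.3 -0.4 0 0 0 0 0.4; -3.3 -0.4 0 0 0 0 0.4; -3 -0.3 1 0 0 -0.08 0.4; 0 0 1 0 0 -0.08 0.4; 0 0 1 0 0 -0.07 0.4; 0 0 0 0 0 0 0.4; 0 0 0 0 0 0 0.4"}}

```text
clock: 33.2
ee_pos: [0.4526, -0.3851, 0.1191]
ee_rot: [2.106, 2.331, 0.002]
ft_force: [-0.4, -0.1, -2.8]
width: 0.0552
grip_force: 53.6
```

```bash
python3 - <<'E'
from h import *
to(451,-389.5,75,5.8,0)
E
```

```text
shift cm [-0.42 -0.21  4.41] turn [ 0.001 -0.001  0.   ] rows>= 1
```

Emit:
{"fn": "jog_arm", "kwargs": {"commands": "-0.4 -0.2 1.5 0 0 0 0.4; 0 0 1.5 0 0 0 0.4; 0 0 0.5 0 0 0 0.4; 0 0 0 0 0 0 0.4; 0 0 0 0 0 0 0.4"}}

```text
clock: 33.7
ee_pos: [0.4512, -0.3899, 0.0842]
ee_rot: [2.103, 2.332, 0.002]
ft_force: [-0.5, -0.9, -1.2]
width: 0.0549
grip_force: 53.7
```

```bash
python3 - <<'E'
from h import *
to(451,-389.5,75,5.8,0)
E
```

```text
shift cm [ 0.04 -0.02  0.92] turn [ 0.002 -0.     0.002] rows>= 1
```

Emit:
{"fn": "jog_arm", "kwargs": {"commands": "0 0 0.5 0 0 0 0.4; 0 0 0.3 0 0 0 0.4; 0 0 0.2 0 0 0 0.4; 0 0 0.1 0 0 0 0.4; 0 0 0 0 0 0 0.4"}}

```text
clock: 34.2
ee_pos: [0.4515, -0.3902, 0.0742]
ee_rot: [2.102, 2.332, 0.002]
ft_force: [-2.0, 1.5, 4.3]
width: 0.0553
grip_force: 54.3
```

Emit:
{"fn": "jog_arm", "kwargs": {"commands": "0 0 0.1 0 0 0 0.4; 0 0 0 0 0 0 0.4; 0 0 0 0 0 0 0.4"}}

```text
clock: 34.5
ee_pos: [0.4516, -0.3903, 0.0742]
ee_rot: [2.102, 2.331, 0.002]
ft_force: [-5.3, 4.5, 11.5]
width: 0.0548
grip_force: 55.4
```

Emit:
{"fn": "jog_arm", "kwargs": {"commands": "0 0 0 0 0 0 0.75; 0 0 0 0 0 0 0.9; 0 0 0 0 0 0 1; 0 0 -1 0 0 0 1; 0 0 -4 0 0 0 1; 0 0 -4 0 0 0.1 1; 0 4 -2 0 0 0.1 1; 0 4 0 0 0 0.1 1"}}

```text
clock: 35.3
ee_pos: [0.5335, -0.3957, 0.1896]
ee_rot: [2.426, 1.979, 0.005]
ft_force: [0.0, -1.3, 0.3]
width: 0.085
grip_force: 0.0
```

```bash
python3 - <<'E'
from h import *
find(dict(BX,orange=(370,200,450,260)));to(622.3,-355,110,-13.3,0);to(622.3,-355,20,-13.3,0)
E
```

```text
red [ 657.7 -208.    90.6   55.7  -83.1]
green [ 622.3 -355.    90.5   55.2   76.7]
orange [ 452.1 -444.1   53.9   24.6  -23.5]
white none
shift cm [5.59 7.39 7.6 ] turn [0.009 0.001 0.025] rows>= 3
shift cm [ 5.6  7.3 16.6] turn [0.009 0.001 0.025] rows>= 4
```

Emit:
{"fn": "jog_arm", "kwargs": {"commands": "2.8 3.7 2 0 0 0.025 1; 2.8 3.6 3 0 0 0 1; 0 0 3 0 0 0 1; 0 0 0 0 0 0 1; 0 0 0 0 0 0 1"}}

```text
clock: 35.85
ee_pos: [0.6094, -0.3559, 0.1053]
ee_rot: [-2.453, -1.962, -0.001]
ft_force: [0.8, -0.6, 0.6]
width: 0.0854
grip_force: 0.0
```

```bash
python3 - <<'E'
from h import *
to(622.3,-355,20,-13.3,0)
E
```

```text
shift cm [0.36 1.24 8.53] turn [ 0.    -0.001  0.011] rows>= 2
```

Emit:
{"fn": "jog_arm", "kwargs": {"commands": "0.3 1.1 3 0 0 0.01 1; 0 0 3 0 0 0 1; 0 0 1.5 0 0 0 1; 0 0 0.5 0 0 0 1; 0 0 0 0 0 0 1; 0 0 0 0 0 0 1"}}

```text
clock: 36.45
ee_pos: [0.6227, -0.3566, 0.028]
ee_rot: [2.46, 1.947, 0.004]
ft_force: [-1.0, 0.3, -0.4]
width: 0.0856
grip_force: 0.0
```

```bash
python3 - <<'E'
from h import *
to(622.3,-355,20,-13.3,0)
E
```

```text
shift cm [ 0.15 -0.08  0.8 ] turn [0.005 0.001 0.   ] rows>= 1
```

Emit:
{"fn": "jog_arm", "kwargs": {"commands": "0.15 -0.05 0.75 0 0 0 1; 0 0 0 0 0 0 1; 0 0 0 0 0 0 0.4; 0 0 0 0 0 0 0.4; 0 0 0 0 0 0 0.4; 0 0 0 0 0 0 0.4; 0 0 0 0 0 0 0.4"}}

```text
clock: 37.15
ee_pos: [0.6221, -0.3542, 0.0187]
ee_rot: [2.461, 1.948, 0.003]
ft_force: [-0.2, -0.1, 2.8]
width: 0.0553
grip_force: 55.1
```

Emit:
{"fn": "jog_arm", "kwargs": {"commands": "0 0 -1 0 0 0 0.4; 0 0 -3 0 0 0 0.4; 0 0 -4 0 0 0 0.4; 0 0 -4 0 0 0 0.4; 0 -3.5 -4 0 0 0 0.4; 0 -4 -1 0 0 0 0.4; 0 0 0 0 0 0 0.4"}}

```text
clock: 37.85
ee_pos: [0.5465, -0.3362, 0.1869]
ee_rot: [-2.464, -1.948, -0.0]
ft_force: [-0.3, -0.3, -3.0]
width: 0.0551
grip_force: 54.7
```

```bash
python3 - <<'E'
from h import *
to(451,-389.5,140,5.8,0)
E
```

```text
shift cm [-7.39 -8.06  4.68] turn [ 0.    -0.    -0.334] rows>= 3
```

Emit:
{"fn": "jog_arm", "kwargs": {"commands": "-2.5 -2.7 0 0 0 0 0.4; -2.5 -2.7 0 0 0 0 0.4; -2.4 -2.6 1 0 0 -0.11 0.4; 0 0 1 0 0 -0.11 0.4; 0 0 1 0 0 -0.11 0.4; 0 0 0 0 0 0 0.4; 0 0 0 0 0 0 0.4"}}

```text
clock: 38.55
ee_pos: [0.4554, -0.3905, 0.1551]
ee_rot: [2.113, 2.324, 0.002]
ft_force: [0.9, -0.4, -1.7]
width: 0.0551
grip_force: 54.9
```

```bash
python3 - <<'E'
from h import *
to(451,-389.8,108,5.8,0)
E
```

```text
shift cm [ 0.11 -0.43  4.71] turn [ 0.001 -0.001 -0.006] rows>= 1
```

Emit:
{"fn": "jog_arm", "kwargs": {"commands": "0.1 -0.4 1.5 0 0 -0.006 0.4; 0 0 1.5 0 0 0 0.4; 0 0 0.7 0 0 0 0.4; 0 0 0 0 0 0 0.4; 0 0 0 0 0 0 0.4"}}

```text
clock: 39.05
ee_pos: [0.4514, -0.39, 0.1179]
ee_rot: [2.102, 2.333, 0.002]
ft_force: [1.1, -0.1, -1.9]
width: 0.0551
grip_force: 55.0
```

```bash
python3 - <<'E'
from h import *
to(451,-389.8,107,5.8,0)
E
```

```text
shift cm [ 0.02 -0.04  1.09] turn [ 0.002 -0.     0.003] rows>= 1
```

Emit:
{"fn": "jog_arm", "kwargs": {"commands": "0 0 0.6 0 0 0 0.4; 0 0 0.3 0 0 0 0.4; 0 0 0.2 0 0 0 0.4; 0 0 0.1 0 0 0 0.4; 0 0 0 0 0 0 0.4; 0 0 0 0 0 0 0.4"}}

```text
clock: 39.65
ee_pos: [0.4517, -0.3903, 0.1067]
ee_rot: [2.101, 2.333, 0.002]
ft_force: [-1.1, 0.3, 1.7]
width: 0.0549
grip_force: 55.2
```

Emit:
{"fn": "jog_arm", "kwargs": {"commands": "0 0 0.05 0 0 0 0.4; 0 0 0 0 0 0 0.75; 0 0 0 0 0 0 0.9; 0 0 0 0 0 0 1; 0 0 -1 0 0 0 1; 0 0 -4 0 0 0 1; 0 3 -4 0 0 0 1; 3 4 0 0 0 0 1"}}

```text
clock: 40.45
ee_pos: [0.5202, -0.3583, 0.2048]
ee_rot: [2.098, 2.318, 0.001]
ft_force: [1.9, -0.8, 0.6]
width: 0.0849
grip_force: 0.0
```

Emit:
{"fn": "jog_arm", "kwargs": {"commands": "4 3.5 0 0 0 0 1; 4 3.5 0 0 0 0 1; 4 3 0 0 0 0 1; 0 0 0 0 0 0 1; 0 0 0 0 0 0 1"}}

```text
clock: 40.95
ee_pos: [0.6018, -0.2273, 0.1967]
ee_rot: [2.098, 2.336, 0.002]
ft_force: [-0.6, -0.4, -0.3]
width: 0.0854
grip_force: 0.0
```

```bash
python3 - <<'E'
from h import *
find(dict(red=(325,130,374,190)));to(657.7,-208,100,6.9,0)
im=env.snapshot("top");c=cases(im);print("green stack",rect((c["green"]*255).astype(np.uint8),(370,190,460,265),.122))
cv2.imwrite("pics/t2.png",cv2.resize(im[100:270,250:450],None,fx=3.5,fy=3.5,interpolation=cv2.INTER_CUBIC))
E
```

```text
red [ 633.4 -195.3   66.3   28.9   73.2]
shift cm [1.47 5.81 9.67] turn [ 0.002  0.001 -0.015] rows>= 3
green stack [ 450.3 -391.2   90.1   56.1  -83.8]
```

View pics/t2.png

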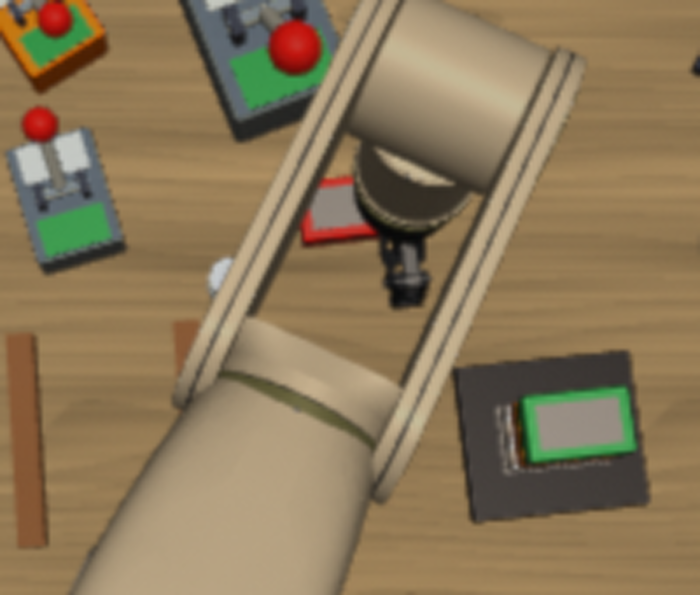

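The stack (crop (575,425)) is neat: green's top is at (450,−391), −83.8°. Red's visible end at (302,210) agrees with its measured place.

Emit:
{"fn": "jog_arm", "kwargs": {"commands": "0.7 2.9 3 0 0 -0.015 1; 0.7 2.9 3 0 0 0 1; 0 0 3 0 0 0 1; 0 0 0 0 0 0 1; 0 0 0 0 0 0 1"}}

```text
clock: 41.55
ee_pos: [0.6562, -0.2095, 0.106]
ee_rot: [-2.087, -2.348, -0.0]
ft_force: [-0.0, 0.0, 1.2]
width: 0.0854
grip_force: 0.0
```

```bash
python3 - <<'E'
from h import *
to(657.7,-208,20,6.9,0)
E
```

```text
shift cm [0.12 0.17 8.6 ] turn [ 0.    -0.    -0.003] rows>= 2
```

Emit:
{"fn": "jog_arm", "kwargs": {"commands": "0 0 3 0 0 0 1; 0 0 3 0 0 0 1; 0 0 1.5 0 0 0 1; 0 0 0.5 0 0 0 1; 0 0 0 0 0 0 1; 0 0 0 0 0 0 1"}}

```text
clock: 42.15
ee_pos: [0.6589, -0.2089, 0.0286]
ee_rot: [2.082, 2.346, 0.004]
ft_force: [-0.2, 0.4, 0.4]
width: 0.0854
grip_force: 0.0
```

```bash
python3 - <<'E'
from h import *
to(657.7,-208,20,6.9,0)
E
```

```text
shift cm [ 0.1  -0.11  0.86] turn [ 0.005  0.002 -0.001] rows>= 1
```

Emit:
{"fn": "jog_arm", "kwargs": {"commands": "0.1 -0.1 0.85 0 0 0 1; 0 0 0 0 0 0 1; 0 0 0 0 0 0 0.4; 0 0 0 0 0 0 0.4; 0 0 0 0 0 0 0.4; 0 0 0 0 0 0 0.4; 0 0 0 0 0 0 0.4"}}

```text
clock: 42.85
ee_pos: [0.657, -0.2074, 0.0184]
ee_rot: [2.083, 2.348, 0.003]
ft_force: [0.2, -0.2, 4.0]
width: 0.0552
grip_force: 55.0
```

Emit:
{"fn": "jog_arm", "kwargs": {"commands": "0 0 -1 0 0 0 0.4; 0 0 -3 0 0 0 0.4; 0 0 -4 0 0 0 0.4; 0 0 -4 0 0 0 0.4; -2 -2.5 -4 0 0 0 0.4; -4 -3 -4 0 0 0 0.4; -4 -3 0 0 0 0 0.4; 0 0 0 0 0 0 0.4"}}

```text
clock: 43.65
ee_pos: [0.5868, -0.3123, 0.21]
ee_rot: [2.088, 2.341, -0.002]
ft_force: [-0.5, 0.8, -3.5]
width: 0.055
grip_force: 54.5
```

```bash
python3 - <<'E'
from h import *
to(451,-389.9,175,5.8,0)
E
```

```text
shift cm [ -6.15 -14.38   3.49] turn [0.002 0.004 0.013] rows>= 4
```

Target height is 0.122 + 0.0184 = 0.1404.

Emit:
{"fn": "jog_arm", "kwargs": {"commands": "-1.6 -3.6 0 0 0 0.013 0.4; -1.6 -3.6 0 0 0 0 0.4; -1.5 -3.6 0 0 0 0 0.4; -1.4 -3.5 1 0 0 0 0.4; 0 0 1 0 0 0 0.4; 0 0 0 0 0 0 0.4; 0 0 0 0 0 0 0.4"}}

```text
clock: 44.35
ee_pos: [0.4545, -0.382, 0.1872]
ee_rot: [2.1, 2.336, 0.003]
ft_force: [0.7, -0.5, -1.6]
width: 0.0553
grip_force: 54.7
```

```bash
python3 - <<'E'
from h import *
to(451,-390,141,5.8,0)
E
```

```text
shift cm [-0.76 -0.44  4.62] turn [ 0.002 -0.001  0.005] rows>= 1
```

Emit:
{"fn": "jog_arm", "kwargs": {"commands": "-0.8 -0.4 1 0 0 0.005 0.4; 0 0 1.5 0 0 0 0.4; 0 0 0.8 0 0 0 0.4; 0 0 0 0 0 0 0.4; 0 0 0 0 0 0 0.4"}}

```text
clock: 44.85
ee_pos: [0.4511, -0.3908, 0.1539]
ee_rot: [2.105, 2.331, 0.002]
ft_force: [-0.2, -0.7, -1.2]
width: 0.0555
grip_force: 54.8
```

```bash
python3 - <<'E'
from h import *
to(451,-390,141,5.8,0)
E
```

```text
shift cm [ 0.08 -0.    1.29] turn [ 0.001 -0.001  0.   ] rows>= 1
```

Emit:
{"fn": "jog_arm", "kwargs": {"commands": "0.05 0 0.6 0 0 0 0.4; 0 0 0.3 0 0 0 0.4; 0 0 0.3 0 0 0 0.4; 0 0 0.15 0 0 0 0.4; 0 0 0 0 0 0 0.4; 0 0 0 0 0 0 0.4"}}

```text
clock: 45.45
ee_pos: [0.4512, -0.3908, 0.1412]
ee_rot: [2.105, 2.33, 0.002]
ft_force: [-0.5, -0.3, -3.0]
width: 0.0553
grip_force: 54.8
```

Emit:
{"fn": "jog_arm", "kwargs": {"commands": "0 0 0.1 0 0 0 0.4; 0 0 0 0 0 0 0.4; 0 0 0 0 0 0 0.75; 0 0 0 0 0 0 0.9; 0 0 0 0 0 0 1; 0 0 -1 0 0 0 1; 0 0 -4 0 0 0 1; 0 0 -4 0 0 0 1"}}

```text
clock: 46.25
ee_pos: [0.4503, -0.3901, 0.2306]
ee_rot: [-2.106, -2.33, -0.002]
ft_force: [1.1, -0.6, 1.1]
width: 0.0855
grip_force: 0.0
```

Emit:
{"fn": "jog_arm", "kwargs": {"commands": "4 -2 -2 0 0 0 1; 4 -2 0 0 0 0 1; 4 -2 0 0 0 0 1; 4 -1 0 0 0 0 1; 4 0 0 0 0 0 1; 4 0 0 0 0 0 1; 4 0 0 0 0 0 1; 0 0 0 0 0 0 1"}}

```text
clock: 47.05
ee_pos: [0.3529, -0.1159, 0.251]
ee_rot: [2.1, 2.333, 0.005]
ft_force: [-0.2, 0.0, -0.7]
width: 0.0855
grip_force: 0.0
```

```bash
python3 - <<'E'
from h import *
print(env.observe()["ee_pos"].round(3),env.observe()["ft_force"].round(1))
im=env.snapshot("top");c=cases(im);print("red top",rect((c["red"]*255).astype(np.uint8),(370,190,470,265),.156))
sd=env.snapshot("side")
cv2.imwrite("pics/fin.png",np.hstack([cv2.resize(im[140:270,120:450],(800,315),interpolation=cv2.INTER_CUBIC)[:, :800]]) if 0 else np.vstack([cv2.resize(im[140:270,120:450],(760,300),interpolation=cv2.INTER_CUBIC),cv2.resize(sd[70:340,200:542],(760,300),interpolation=cv2.INTER_CUBIC) if 0 else np.hstack([cv2.resize(sd[70:190,190:342],(380,300),interpolation=cv2.INTER_CUBIC),cv2.resize(sd[220:340,270:422],(380,300),interpolation=cv2.INTER_CUBIC)])]))
E
```

```text
[ 0.353 -0.116  0.251] [-0.2  0.  -0.7]
red top [ 450.4 -391.3   90.6   56.9  -84.4]
```

View pics/fin.png

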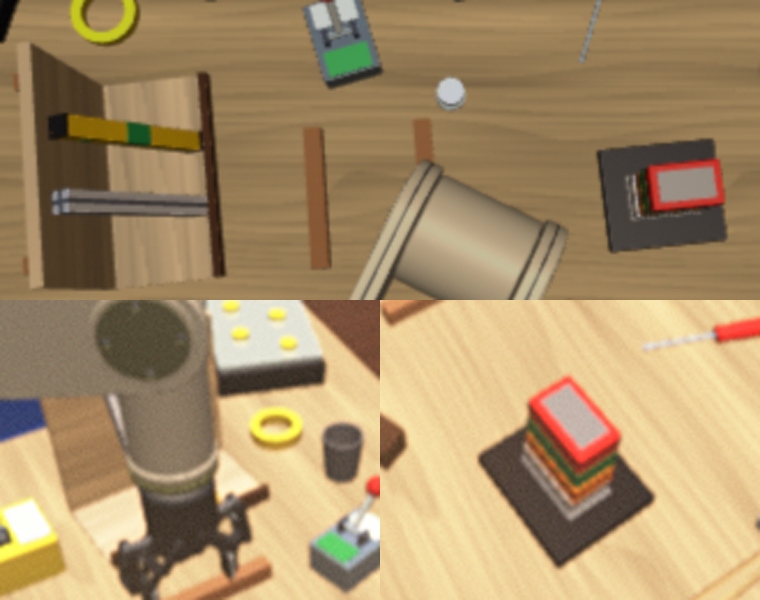

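The last pictures show both bars leaning in the rack and a square four-case column on the pad, with red's top at (450,−391), −84.4°. The handle is on the white side and the gripper touches nothing.

```bash
python3 -c "
from bench import env
print(env.sign_off())"
```

```text
the job is handed in; nothing more can be done
None
```

The job is handed in at about 47 s on the robot clock: the isolator is off, both bars lean in the rack, and the four cases present (there was no blue one) stand in one column on the pad.

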